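# Unlock the analyser and load its sample tube

### The job

Take the key from its stand, push it fully into the analyser's lock and turn it clockwise to the stop, so that the orange cover swings clear of the feed tube; then load every sample puck on the bench into the tube, stacked flat. Afterwards turn the key all the way back so that the cover shuts over the tube, pull the key out and put it back upright, fully down in its stand. Do not shift the cork ring or the glassware and bottle standing around, and do not tip them over.

Things in the scene. Friction and masses are not known exactly. Their poses are not given: they have to be found in the camera images.
- analyser: Fixed white bench analyser, 300 mm wide (its y) and 200 mm deep (its x, from -55 to +145 mm); origin on the bench, z up, its operator side faces -x. Block under the lock 50 mm high (x -55..55, y -145..-5 mm), block behind the lock 100 mm high (x 55..145), tube on a 20 mm high deck (y -5..145 mm) with a 50 mm high block behind it (x 55..145). A steel post of 14 mm diameter, 204 mm high, stands 56 mm behind (+x) the tube's axis and carries the cover.
- tube_floor (a point): Centre of the floor of the clear upright feed tube, 20 mm above the bench. Bore 56 mm diameter, outside 64 mm; the top 10 mm flare to a 66 mm wide mouth (74 mm outside). z up along the tube's axis.
- tube_mouth (a point): Centre of the tube's open upper rim, 184 mm above the tube's floor (204 mm above the bench). Four pucks fill 168 mm. Shut, the cover lies on it (2 to 7 mm above the rim).
- cover_center (a point): Centre of the top of the orange cover disc (74 mm diameter, 5 mm thick). Shut, it lies over the tube mouth; the lock drives it: it turns 1.7 times as far as the lock, clockwise from above about the post, and fully open its centre lies 97 mm behind (analyser +x) and 38 mm left (analyser +y) of the tube's axis, and the loading space above the tube is free.
- lock_face (a point): Centre of the top face of the round steel lock cylinder (56 mm diameter, face 90 mm above the bench) that turns about the vertical. In it a keyway 22 by 12 mm, 37 mm deep, long side along this point's x axis (with the lock shut that is the analyser's x). A red dot lies at the -x end of the keyway.
- lock (a joint): Turn of the lock cylinder: 0 = shut (as at the start), grows clockwise seen from above, stop at 1.4 rad = fully open. Stays where it is left (friction about 0.1 N m); the key in the keyway turns it, with up to 0.1 rad of play.
- key: The key, upright, 83 mm tall, 90 g; origin at the lower tip of its blade, z up. Brass blade 20 mm (its x) by 10 mm (its y), 35 mm long, the lowest 6 mm narrowed to 14 by 5 mm; round shoulder 34 mm diameter from 35 to 41 mm; red flat bow above it, from 41 to 83 mm, 50 mm along its x and 12 mm thick along its y: pinch the bow across its thickness. Works either way round (half turn). Starts standing in the key stand.
- key_shoulder (a point): Underside of the key's shoulder, on the key's axis 35 mm above the tip. It lies on the lock face, or on the top of the stand, when the key is fully home.
- key_stand: Fixed wooden key stand, 75 (x) by 60 (y) by 45 mm high, origin under its centre; a slot 24 mm (its x) by 14 mm (its y), 37 mm deep, in the middle of its top holds the key's blade.
- stand_top (a point): Centre of the stand's slot at its top face, 45 mm above the bench.
- puck1: Sample puck: white cylinder with a blue band, 52 mm diameter, 42 mm tall, about 90 g, standing on the bench; origin at the centre of its underside, z along its axis. Either end may be up. None when absent from this start.
- puck1_center (a point): Centre of the puck with the blue band, 21 mm above its underside. None when absent.
- puck2: Sample puck: white cylinder with a yellow band, 52 mm diameter, 42 mm tall, about 90 g, standing on the bench; origin at the centre of its underside, z along its axis. Either end may be up. None when absent from this start.
- puck2_center (a point): Centre of the puck with the yellow band, 21 mm above its underside. None when absent.
- puck3: Sample puck: white cylinder with a green band, 52 mm diameter, 42 mm tall, about 90 g, standing on the bench; origin at the centre of its underside, z along its axis. Either end may be up. None when absent from this start.
- puck3_center (a point): Centre of the puck with the green band, 21 mm above its underside. None when absent.
- puck4: Sample puck: white cylinder with a red band, 52 mm diameter, 42 mm tall, about 90 g, standing on the bench; origin at the centre of its underside, z along its axis. Either end may be up. None when absent from this start.
- puck4_center (a point): Centre of the puck with the red band, 21 mm above its underside. None when absent.
- cork_ring: Bystander: loose cork ring, 64 mm diameter, 28 mm high, among the pucks; origin under its centre.
- cylinder_glass: Bystander: measuring cylinder on a round blue foot of 68 mm diameter, 182 mm tall, 200 g; origin under its centre.
- beaker: Bystander: glass beaker, 68 mm diameter, 85 mm tall; origin under its centre.
- wash_bottle: Bystander: white bottle with a red cap, 60 mm diameter, 140 mm tall; origin under its centre.
Not all that is in view belongs to the job. What is shaped like the puck4 but purple is not meant.

How it is judged:
By the outcome, as a careful person would: the job done as asked, in the order asked, and still so for the second after the job is handed in, with the robot touching nothing.
Of puck1, puck2, puck3, puck4 only 2 to 4 are there at a start; the rules pass over those that are not, and their reading is None.
At some moment in a run one of puck1, puck2, puck3, puck4 may be knocked a few centimetres aside while the robot is not near it.
It also fails if it takes over 210 s, if anything falls off the work surface, if the arm or the gripper's body presses on something with over 40 N, if the wrist force passes 120 N, or if a joint passes its speed limit or range.

### The arm

A 6-joint arm with a two-finger parallel gripper is mounted at the origin on the work surface. World frame = base frame: x ahead of the robot, y to its left, z up, the work surface at z = 0. Lengths are in m, angles in rad, forces in N, time in s.
With the tool pointing down it reaches from about 0.3 to 0.875 m from the base axis. Payload 4.2 kg.
Tool frame: the origin (TCP) lies midway between the tips of the shut fingers; the grasp point (between the pads) lies 19 mm behind it; z points along the fingers, y is the direction in which the jaws open and shut (so a half turn about z gives the same grasp; the last joint's range is limited). The gripper opens to 85 mm and grips with 20 to 120 N. Pads are 22 mm wide; open, the fingers measure 114 mm over their backs; the gripper's body (76 mm by 85 mm) begins 54 mm behind the grasp point. The pads swing forward as they close: fully open they stand 13 mm farther back than shut.
Start: joints at [-1.195, 0.32, 1.565, -0, 1.257, -0.02], TCP at [0.222, -0.531, 0.231] pointing down, gripper open.
Joint ranges: [-3.11, 3.11], [-0.84, 2.01], [0.21, 2.61], [-1.34, 4.49], [0.05, 2.63], [-2.56, 2.56]. Speed limits (rad/s): [2.57, 2.57, 3.14, 3.14, 3.14, 3.14].

### API

Orientations are given as a unit quaternion [x, y, z, w].
In Python, from rig import get_state, snapshot, close_job, boxes_of, masks_of gives the robot as it stands.
- The arm moves only by the tool move_arm, never from a script. Its argument "commands" is a list of rows, each a list of 3 entries, a list of its own where there are three numbers: the shift along the tool's x, y, z in units of 50 mm (1.0 is 50 mm), then the turn about the tool's z in units of 6 degrees (1.0 is 6 degrees), then the closure, from 0 (fully open) to 1 (shut). A call has 1 to 12 rows; each row shifts and turns the commanded pose from where the row before left it, along the tool's axes as they then stand; what a row does not reach is not made up. A row lasts 1/10 s, in which the tool goes at most 50 mm and 8.59 degrees, less where a joint would pass 70% of its speed; a pose out of reach is approached as far as the arm can. A call is refused whole if a number of a shift passes 1 or a number of a turn 1, either way. A call with a gripper value outside its range is refused whole. The fingers move at their own pace and stop on an object; "newtons" is the grip in N (left out, the last holds). Time passes only in rows, so rows that do not move let the fingers close. It gives the time, the measured TCP pose, the force and the opening at its end, in the units of the state.
- get_state(): the state, without advancing time (a new reading comes with each control period).
- snapshot(name): name is "scene" or "top"; returns a dict with "color" (480x640x3 uint8, red, green, blue), "K" (3x3 intrinsics, pixels), "k1" (the pictures are not rectified: a ray, as slopes to the right and down, at radius r is drawn at 1 + k1 r^2 times it, then the intrinsics apply), "R" (3x3) and "t" (3): a world point X has camera coordinates R X + t. Camera axes: x right, y down, z forward; pixel columns grow to the right and rows downward; lengths in m; the calibration is good to about 2 mm. A picture is of the moment at which its call begins. There is no depth.
- close_job(): hands the job in, once; it reports no verdict.
Trained networks look in a picture, given as the dict that the camera call returned (one of the last four; its "shot" number tells which), for a name from the list of things; names that differ only in an ending like _2 or _b are one class to them, and where a whole thing is asked for, a point or a joint stands for the part that bears it (a point fixed in the world has none). Each returns a list of dicts, best first, with "score" (0 to 1); they miss things now and then, are a little off and sometimes report something else, mostly with a low value. They report only what shows in the picture. A call takes as long as a camera call. They do not tell look-alikes from the thing itself.
- boxes_of(label, picture): "bbox" ([left, top, right, bottom] in pixels, round what is visible of it).
- masks_of(label, picture): "region" (480x640 bool, what is visible of it) and "bbox" ([left, top, right, bottom] in pixels, round what is visible of it).
The state is a dict: "t": time; "joints": joint angles; "qd": joint speeds; "joint_torque": joint torques, N m; "eef_pos": TCP position; "tool_rot": TCP orientation; "force": force on the tool from outside, world axes, zero at the start; "torque": the same for the moment, N m; "grip_width": finger opening in m.
Only numpy, scipy, OpenCV 4.12 (cv2) and the standard library are available. Lean on these libraries where they do the work, as an engineer would, in place of code of your own. Each camera call takes 0.05 s, during which the arm holds its last target. There are 200 camera calls.

## Working session

There is one attempt and no reset: what is moved stays moved. The work goes in short steps, Python scripts to look and compute and a tool call to move; the robot and the scene stay as the last step left them, time stands still between calls to the robot, and variables do not carry over. Pictures are saved under pics/ and viewed, about 12 in all and at most 16, crops included, and the job is handed in when it is done.

Besides the shell and the picture viewer there is one more tool, called after "Call:" as name(argument=value, ...) on one line, values as JSON. move_arm: Moves the arm, as the interface text tells. Its arguments: {"type":"object","properties":{"commands":{"type":"array","items":{"type":"array"}},"newtons":{"type":"number"}},"required":["commands"]}

```bash
ls; mkdir -p pics; python3 - <<'E'
from rig import *
import cv2,numpy as np
print(get_state())
for n in("scene","top"):
    s=snapshot(n);cv2.imwrite(f"pics/{n}0.png",s["color"][:,:,::-1]);print(n,s["K"],s["k1"],s["R"],s["t"],s["shot"])
    for l in["analyser","cover_center","lock_face","key","key_stand","puck1","puck2","puck3","puck4","cork_ring","cylinder_glass","beaker","wash_bottle","tube_mouth"]:
        try: print(l,[(np.round(d["bbox"]).astype(int).tolist(),round(d["score"],2)) for d in boxes_of(l,s)])
        except Exception as e: print(l,e)
E
```

```text
pics
{'t': 0.0, 'joints': array([-1.19496717e+00,  3.20263831e-01,  1.56568904e+00, -1.69678210e-05,
        1.25736815e+00, -1.99892270e-02]), 'qd': array([-0.00039056,  0.00062104,  0.00086038, -0.00035848,  0.00247548,
        0.00039205]), 'joint_torque': array([ 4.14904687e-03, -4.15513623e+01, -2.34160638e+01,  2.71702474e-04,
        8.15899955e-03, -1.00948336e-05]), 'eef_pos': array([ 0.22152601, -0.53009847,  0.23049448]), 'tool_rot': array([ 9.80478933e-01,  1.96622266e-01, -1.60886350e-04, -8.49112433e-04]), 'force': array([ 0.12828236, -0.88963191, -0.53948653]), 'torque': array([ 0.00156163, -0.01826617, -0.02477699]), 'grip_width': 0.08559719879318106}
scene [[585.21958583   0.         318.11276352]
 [  0.         585.21958583 241.77267871]
 [  0.           0.           1.        ]] -0.05639270878634213 [[-0.73776265  0.67470237 -0.02197712]
 [ 0.4089909   0.42084227 -0.80970256]
 [-0.53705933 -0.60635674 -0.58642883]] [ 0.46831397 -0.09517849  1.74186374] 1
analyser [([312, 274, 467, 411], 0.77)]
cover_center [([405, 274, 450, 299], 0.61), ([374, 227, 397, 285], 0.59)
[... 1754 characters left out ...]
 216, 346, 242], 0.68), ([406, 214, 431, 236], 0.62), ([403, 280, 429, 305], 0.6)]
puck2 [([317, 286, 336, 306], 0.75), ([324, 216, 346, 242], 0.68), ([406, 214, 431, 236], 0.62), ([403, 280, 429, 305], 0.6)]
puck3 [([317, 286, 336, 306], 0.75), ([324, 216, 346, 242], 0.68), ([406, 214, 431, 236], 0.62), ([403, 280, 429, 305], 0.6)]
puck4 [([317, 286, 336, 306], 0.75), ([324, 216, 346, 242], 0.68), ([406, 214, 431, 236], 0.62), ([403, 280, 429, 305], 0.6)]
cork_ring [([356, 244, 384, 272], 0.82)]
cylinder_glass [([367, 149, 392, 192], 0.64)]
beaker [([452, 236, 491, 268], 0.86), ([403, 279, 428, 308], 0.49)]
wash_bottle [([258, 289, 286, 318], 0.75)]
tube_mouth [([120, 179, 266, 277], 0.69)]
```

```bash
python3 - <<'E'
import cv2
a=cv2.imread("pics/top0.png")[140:350,110:510];cv2.imwrite("pics/t1.png",cv2.resize(a,(800,420),interpolation=cv2.INTER_CUBIC))
a=cv2.imread("pics/scene0.png")[180:420,200:520];cv2.imwrite("pics/s1.png",cv2.resize(a,(800,600),interpolation=cv2.INTER_CUBIC))
E
```

```text
(no output)
```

View pics/t1.png

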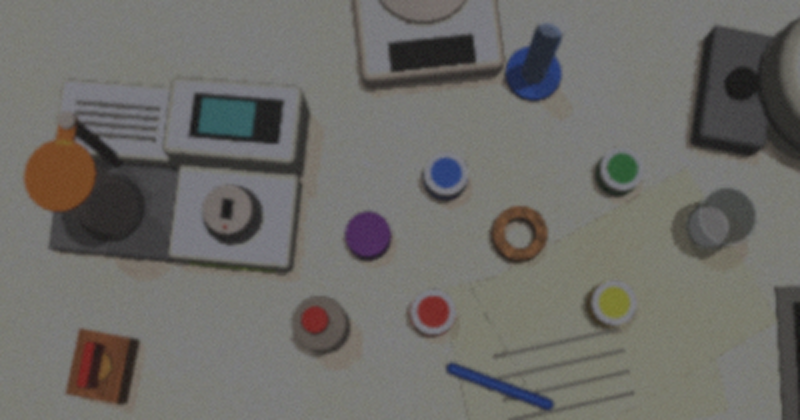

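View pics/s1.png

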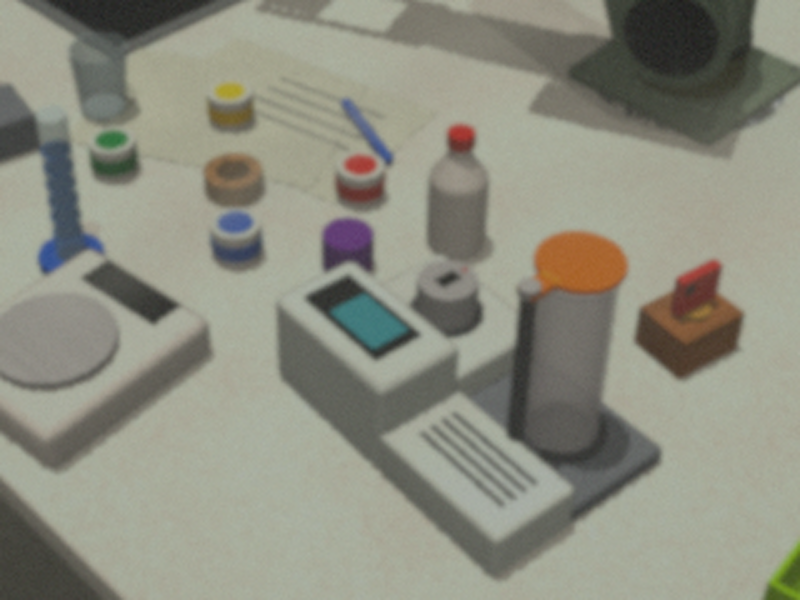

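```bash
cat > h.py <<'E'
from rig import *
import cv2,numpy as np
from scipy.optimize import minimize
def proj(P,s):
    c=np.asarray(P)@s["R"].T+s["t"]; p=c[:,:2]/c[:,2:]
    p=p*(1+s["k1"]*(p**2).sum(1,keepdims=True)); return p*[s["K"][0,0],s["K"][1,1]]+s["K"][:2,2]
def back(uv,z,s):
    p0=(np.asarray(uv)-s["K"][:2,2])/[s["K"][0,0],s["K"][1,1]]; p=p0.copy()
    for _ in range(20): p=p0/(1+s["k1"]*(p**2).sum())
    d=s["R"].T@np.array([*p,1]); o=-s["R"].T@s["t"]; return (o+d*(z-o[2])/d[2])[:2]
def box(x0,x1,y0,y1,z0,z1): return np.array([[x,y,z] for x in(x0,x1) for y in(y0,y1) for z in(z0,z1)])
def cyl(r,z0,z1,cx=0,cy=0,n=40):
    a=np.linspace(0,2*np.pi,n,endpoint=False); return np.array([[cx+r*np.cos(t),cy+r*np.sin(t),z] for z in(z0,z1) for t in a])
def place(P,q):
    c,s=np.cos(q[2]),np.sin(q[2]); return P@np.array([[c,s,0],[-s,c,0],[0,0,1]])+[q[0],q[1],0]
def sil(parts,q,s,F=4):
    im=np.zeros((480*F,640*F),np.uint8)
    for P in parts:
        uv=((proj(place(P,q),s)+.5)*F*16).astype(np.int32); cv2.fillConvexPoly(im,cv2.convexHull(uv.reshape(-1,1,2)),255,shift=4)
    return cv2.resize(im,(640,480),interpolation=cv2.INTER_AREA)/255.
def fit(parts,q0,views,yaw=True):
    q0=np.array(q0,float); n=3 if yaw else 2
    def f(d):
        q=q0.copy(); q[:n]+=d*[.01,.01,.1][:n]; c=0
        for s,m in views:
            r=sil(parts,q,s); c+=1-np.minimum(r,m).sum()/np.maximum(r,m).sum()
        return c
    r=minimize(f,np.zeros(n),method="Nelder-Mead",options=dict(initial_simplex=np.vstack([np.zeros(n),np.eye(n)]),xatol=.01,fatol=1e-4))
    q0[:n]+=r.x*[.01,.01,.1][:n]; return q0,r.fun/len(views)
def col(s,h0,h1,smin,near=None,vmin=40):
    m=cv2.inRange(cv2.cvtColor(s["color"],cv2.COLOR_RGB2HSV),(h0,smin,vmin),(h1,255,255)) if h0<=h1 else col(s,h0,179,smin,vmin=vmin)*255+col(s,0,h1,smin,vmin=vmin)*255
    m=(m>0).astype(float)
    if near:
        k=np.zeros_like(m); a,b,c,d=near; k[b:d,a:c]=1; m*=k
    return m
E
python3 - <<'E'
from h import *
S=snapshot("scene");T=snapshot("top")
print("cam",-S["R"].T@S["t"],-T["R"].T@T["t"])
def near(m,uv):  # mask detection containing nearest
    b=[d for d in m]; return min(b,key=lambda d:np.hypot((d["bbox"][0]+d["bbox"][2])/2-uv[0],(d["bbox"][1]+d["bbox"][3])/2-uv[1]))
def run(name,label,parts,ut,us,z,yaw=False,views="TS",q=None):
    V=[]
    for c,s,uv in(("T",T,ut),("S",S,us)):
        if c in views and uv:
            d=near(masks_of(label,s),uv)
            V.append((s,d["region"].astype(float)))
    q0=[*back(ut,z,T),0]
    for vs in([v] for v in V): print(name,"single",*[np.round(x,4) for x in fit(parts,q0,vs,yaw)])
    print(name,*[np.round(x,4) for x in fit(parts,q0,V,yaw)],flush=True)
pk=[cyl(.026,0,.042)]
run("blue","puck1",pk,(333,229),(293,277),.02)
run("yellow","puck1",pk,(416,291),(291,222),.02)
run("green","puck1",pk,(419,225),(245,241),.02)
run("red","puck1",pk,(326,296),(344,250),.02)
run("purple","puck1",pk,(294,257),(339,277),.02)
run("cork","cork_ring",[cyl(.032,0,.028)],(370,258),(293,252),.014)
run("bottle","wash_bottle",[cyl(.03,0,.09),cyl(.012,.08,.14)],(270,302),(384,257),.05)
run("glass","cylinder_glass",[cyl(.034,0,.01),cyl(.012,0,.182)],(379,170),(227,254),.05)
run("beaker","beaker",[cyl(.034,0,.085)],(470,252),(239,208),.04)
run("lock","lock_face",[cyl(.028,.05,.09)],(222,243),(380,300),.09)
run("stand","key_stand",[box(-.0375,.0375,-.03,.03,0,.045)],(160,323),(476,314),.03,True)
for n,s,b in(("T",T,(120,190,165,245)),("S",S,(400,270,455,300))):
    m=col(s,5,20,150,b);print("orange",n,m.sum());
mT=col(T,5,20,150,(120,190,165,245));mS=col(S,5,20,150,(400,270,455,300))
q0=[*back((140,227),.21,T),0]
P=[cyl(.037,.206,.211)]
for V in([(T,mT)],[(S,mS)],[(T,mT),(S,mS)]): print("cover",fit(P,q0,V,False))
P=[box(-.025,.025,-.006,.006,.051,.093)]
mT=col(T,170,4,120,(145,300,185,345));mS=col(S,170,4,120,(460,275,500,315))
print(mT.sum(),mS.sum())
q0=[*back((157,323),.08,T),.0]
for y in(0,1.57):
  q0[2]=y
  for V in([(T,mT)],[(S,mS)],[(T,mT),(S,mS)]): print("bow",fit(P,q0,V,True))
m=near(masks_of("analyser",T),(195,228))["region"].astype(np.uint8)
c=max(cv2.findContours(m,0,1)[0],key=cv2.contourArea);print(cv2.minAreaRect(c))
a=T["color"][175:350,115:275,::-1];a=cv2.resize(a,None,fx=4,fy=4,interpolation=cv2.INTER_CUBIC)[:600];
E
```

```text
cam [1.31991587 0.78027341 0.95470504] [ 0.35262199 -0.07621479  1.23990419]
blue single [ 0.6019 -0.123   0.    ] 0.0597
blue single [ 0.6025 -0.1246  0.    ] 0.0903
blue [ 0.6025 -0.1232  0.    ] 0.0814
yellow single [ 0.4503 -0.3099  0.    ] 0.0518
yellow single [ 0.4514 -0.3105  0.    ] 0.0506
yellow [ 0.4509 -0.31    0.    ] 0.057
green single [ 0.6042 -0.3252  0.    ] 0.1373
green single [ 0.6057 -0.3274  0.    ] 0.0611
green [ 0.6056 -0.3272  0.    ] 0.1012
red single [ 0.4441 -0.1049  0.    ] 0.0893
red single [ 0.445  -0.1054  0.    ] 0.0613
red [ 0.4445 -0.105   0.    ] 0.0773
purple single [ 0.5325 -0.0322  0.    ] 0.084
purple single [ 0.533  -0.0335  0.    ] 0.2217
purple [ 0.5337 -0.0328  0.    ] 0.1573
cork single [ 0.5344 -0.2078  0.    ] 0.2782
cork single [ 0.5348 -0.2097  0.    ] 0.121
cork [ 0.5347 -0.2079  0.    ] 0.2027Traceback (most recent call last):
  File "<stdin>", line 22, in <module>
  File "<stdin>", line 10, in run
  File "<stdin>", line 5, in near
ValueError: min() iterable argument is empty
```

```bash
python3 - <<'E'
from h import *
S=snapshot("scene");T=snapshot("top")
def near(m,uv): return min(m,key=lambda d:np.hypot((d["bbox"][0]+d["bbox"][2])/2-uv[0],(d["bbox"][1]+d["bbox"][3])/2-uv[1])) if m else None
def run(name,label,parts,ut,us,z,yaw=False):
    V=[]
    for s,uv in((T,ut),(S,us)):
        d=near(masks_of(label,s),uv)
        if d: V.append((s,d["region"].astype(float)))
    q0=[*back(ut,z,T),0]
    for vs in([v] for v in V): print(name,"single",*[np.round(x,4) for x in fit(parts,q0,vs,yaw)])
    if len(V)>1: print(name,*[np.round(x,4) for x in fit(parts,q0,V,yaw)],flush=True)
run("bottle","wash_bottle",[cyl(.03,0,.09),cyl(.012,.08,.14)],(270,302),(384,257),.05)
run("glass","cylinder_glass",[cyl(.034,0,.01),cyl(.012,0,.182)],(379,170),(227,254),.05)
run("beaker","beaker",[cyl(.034,0,.085)],(470,252),(239,208),.04)
run("lock","lock_face",[cyl(.028,.05,.09)],(222,243),(380,300),.09)
run("stand","key_stand",[box(-.0375,.0375,-.03,.03,0,.045)],(160,323),(476,314),.03,True)
def R(n,*a):
    r=fit(*a);print(n,np.round(r[0],4),round(r[1],3),flush=True)
mT=col(T,5,20,150,(120,190,165,245));mS=col(S,5,20,150,(400,270,455,300))
print(mT.sum(),mS.sum())
q0=[*back((140,227),.21,T),0]
P=[cyl(.037,.206,.211)]
for V in([(T,mT)],[(S,mS)],[(T,mT),(S,mS)]): R("cover",P,q0,V,False)
P=[box(-.025,.025,-.006,.006,.051,.093)]
mT=col(T,170,4,120,(145,300,185,345));mS=col(S,170,4,120,(460,275,500,315))
print(mT.sum(),mS.sum())
q0=[*back((157,323),.08,T),.0]
for V in([(T,mT)],[(S,mS)],[(T,mT),(S,mS)]): R("bow",P,q0,V,True)
# analyser composite
A=[box(-.055,.055,-.145,-.005,0,.05),box(.055,.145,-.145,-.005,0,.1),box(-.055,.055,-.005,.145,0,.02),box(.055,.145,-.005,.145,0,.05)]
d=near(masks_of("analyser",T),(195,228)); print(d["bbox"],d["score"])
B=A+[cyl(.028,.05,.09,0,-.075),cyl(.037,.206,.211,0,.07),cyl(.032,.02,.2,0,.07)]
R("ana",B,[.56,.18,0.],[(T,d["region"].astype(float))],True)
a=T["color"][175:350,115:275,::-1];cv2.imwrite("pics/z1.png",cv2.resize(a,None,fx=3.4,fy=3.4,interpolation=cv2.INTER_CUBIC)[:600]*2)
E
```

```text
bottle single [0.4287 0.0196 0.    ] 0.0564
bottle single [0.4287 0.0179 0.    ] 0.0665
bottle [0.4287 0.0188 0.    ] 0.067
glass single [ 0.7324 -0.2321  0.    ] 0.0779
glass single [ 0.7293 -0.2382  0.    ] 0.2878
glass [ 0.7324 -0.2325  0.    ] 0.1882
beaker single [ 0.5433 -0.4362  0.    ] 0.1354
beaker single [ 0.5379 -0.4418  0.    ] 0.1445
beaker [ 0.5425 -0.4353  0.    ] 0.1435
lock single [0.5542 0.1211 0.    ] 0.0924
lock single [0.5564 0.1226 0.    ] 1.0
lock [0.5542 0.1211 0.    ] 0.5462
stand single [ 0.3951  0.2664 -0.0055] 0.7501
stand single [ 0.3889  0.2724 -0.1842] 0.2564
stand [ 0.3882  0.2717 -0.158 ] 0.5038
970.0 668.0
cover [0.5714 0.2689 0.    ] 0.138
cover [0.5755 0.2695 0.    ] 0.181
cover [0.5719 0.2686 0.    ] 0.165
135.0 132.0
bow [ 0.3845  0.2737 -0.0391] 0.486
bow [0.3873 0.272  0.1419] 0.538
bow [ 0.3849  0.2732 -0.0289] 0.533
[123.8, 180.1, 265.0, 277.7] 0.94
ana [ 0.561   0.1973 -0.1014] 0.023
```

View pics/z1.png

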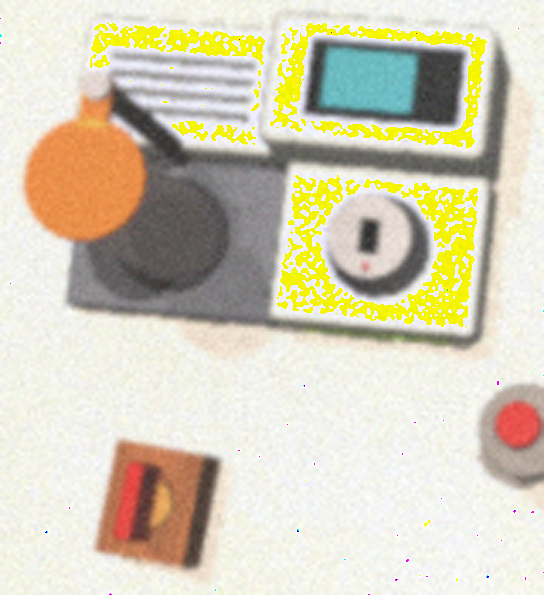

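```bash
python3 - <<'E'
from h import *
S=snapshot("scene");T=snapshot("top")
def R(n,*a):
    r=fit(*a);print(n,np.round(r[0],4),round(r[1],3),flush=True); return r[0]
U=[box(-.0375,.0375,-.03,.03,0,.045),box(-.025,.025,-.006,.006,.051,.093)]
bx={"T":(135,295,195,350),"S":(440,270,515,345)}
m={}
for n,s in(("T",T),("S",S)):
    k=col(s,168,25,75,bx[n],vmin=15).astype(np.uint8); k=cv2.morphologyEx(k,cv2.MORPH_CLOSE,np.ones((3,3)))
    nl,l,st,_=cv2.connectedComponentsWithStats(k); i=1+st[1:,4].argmax(); m[n]=(l==i).astype(float); print(n,st[i])
q0=[.39,.27,-.15]
q=None
for V in([(T,m["T"])],[(S,m["S"])],[(T,m["T"]),(S,m["S"])]): q=R("stand+key",U,q0,V,True)
P=[U[1]];r={}
for n,s in(("T",T),("S",S)):
    r[n]=col(s,166,5,110,bx[n],vmin=15); print(n,r[n].sum(), sil(P,q,s).sum())
for V in([(T,r["T"])],[(S,r["S"])],[(T,r["T"]),(S,r["S"])]): R("bow",P,q,V,True)
o=[]
for n,s,b in(("T",T,(135,295,195,350)),("S",S,(445,275,505,330))):
    a=cv2.resize(s["color"][b[1]:b[3],b[0]:b[2],::-1],None,fx=6.5,fy=6.5,interpolation=cv2.INTER_CUBIC)
    for p in U:
        h=cv2.convexHull((((proj(place(p,q),s)-b[:2]+.5)*6.5)).astype(np.int32).reshape(-1,1,2)); cv2.polylines(a,[h],True,(0,255,0),1)
    o.append(a[:357,:390])
h=min(x.shape[0] for x in o);cv2.imwrite("pics/k1.png",np.hstack([x[:h] for x in o]))
E
```

```text
T [144 305  34  37 949]
S [ 455  284   42   46 1166]
stand+key [ 0.3851  0.2732 -0.1946] 0.105
stand+key [ 0.3868  0.2718 -0.0356] 0.103
stand+key [ 0.3849  0.273  -0.1487] 0.113
T 161.0 260.28235294117644
S 191.0 338.321568627451
bow [ 0.3854  0.2736 -0.1274] 0.383
bow [0.3858 0.2717 0.0543] 0.363
bow [ 0.3855  0.2732 -0.0193] 0.394
```

View pics/k1.png

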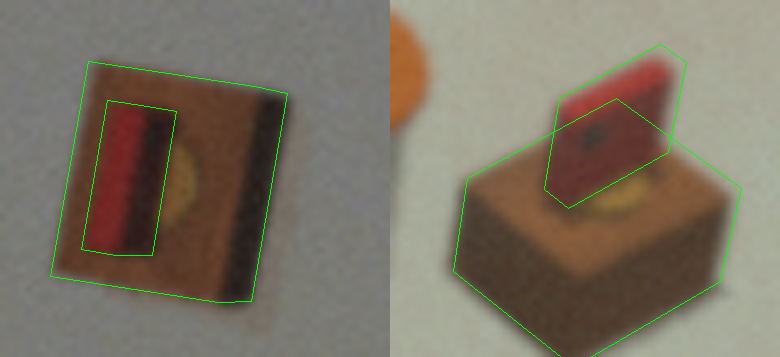

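Call:
move_arm(commands=[[[0.73,-0.455,0],0,0],[[0.73,-0.455,0],0,0],[[0.73,-0.455,0],0,0],[[0.73,-0.455,0],0,0],[[0.73,-0.455,0],0,0],[[0.73,-0.455,0],0,0],[[0.73,-0.455,0],0,0],[[0.73,-0.455,0],0,0],[[0.243,-0.709,0],0,0],[[0.243,-0.709,0],0,0],[[0.243,-0.709,0],0,0],[[0.243,-0.709,0],0,0]], newtons=40)

```text
t: 4.2
eef_pos: [0.4109, -0.099, 0.2314]
tool_rot: [0.981, 0.197, 0.0, 0.0]
force: [-0.1, 0.3, 0.2]
grip_width: 0.0854
```

Call:
move_arm(commands=[[[0.243,-0.709,0],0,0],[[0.243,-0.709,0],0,0],[[0.243,-0.709,0],0,0],[[0.243,-0.709,0],0,0],[[0.243,-0.709,0],0,0],[[0.243,-0.709,0],0,0],[[0.243,-0.709,0],0,0],[[0.243,-0.709,0],0,0],[[0.243,-0.709,0],0,0],[[0.243,-0.709,0],0,0],[[0,0,0],-1,0],[[0,0,0],-1,0]])

```text
t: 5.4
eef_pos: [0.3863, 0.2747, 0.2311]
tool_rot: [0.954, 0.301, -0.0, 0.0]
force: [0.1, 0.4, 0.2]
grip_width: 0.0855
```

Call:
move_arm(commands=[[[0,0,0],-1,0],[[0,0,0],-1,0],[[0,0,0],-1,0],[[0,0,0],-1,0],[[0,0,0],-1,0],[[0,0,0],-1,0],[[0,0,0],-1,0],[[0,0,0],-1,0],[[0,0,0],-1,0],[[0,0,0],-1,0],[[0,0,0],-1,0],[[0,0,0],-1,0]])

```text
t: 6.6
eef_pos: [0.3865, 0.2735, 0.2314]
tool_rot: [0.595, 0.803, 0.0, 0.0]
force: [-0.1, -0.2, 0.1]
grip_width: 0.0851
```

Call:
move_arm(commands=[[[0,0,0],-1,0],[[0,0,0],-1,0],[[0,0,0],-1,0],[[0,0,0],-1,0],[[0,0,0],-1,0],[[0,0,0],-1,0],[[0,0,0],-1,0],[[0,0,0],-1,0],[[0,0,0],-1,0],[[0,0,0],-1,0],[[0,0,0],-0.6,0],[[0,0,0],0,0]])

```text
t: 7.8
eef_pos: [0.3865, 0.2735, 0.2314]
tool_rot: [0.085, 0.996, 0.0, 0.0]
force: [0.0, 0.1, -0.2]
grip_width: 0.0855
```

Call:
move_arm(commands=[[[0.03,0,0.6],0,0],[[0,0,0.6],0,0],[[0,0,0.6],0,0],[[0,0,0.6],0,0],[[0,0,0.5],0,0],[[0,0,0.37],0,0],[[0,0,0.2],0,0],[[0,0,0],0,0.5],[[0,0,0],0,0.7],[[0,0,0],0,0.8],[[0,0,0],0,1],[[0,0,0],0,1]])

```text
t: 9.0
eef_pos: [0.3854, 0.2739, 0.0584]
tool_rot: [0.085, 0.996, 0.0, 0.001]
force: [-0.6, -2.5, -0.0]
grip_width: 0.0122
```

Call:
move_arm(commands=[[[0,0,0],0,1],[[0,0,0],0,1],[[0,0,0],0,1],[[0,0,0],0,1],[[0,0,0],0,1],[[0,0,0],0,1]])

```text
t: 9.6
eef_pos: [0.3855, 0.274, 0.0585]
tool_rot: [0.085, 0.996, 0.0, 0.001]
force: [-0.8, -0.4, 6.4]
grip_width: 0.0113
```

Call:
move_arm(commands=[[[0,0,0],0,1],[[0,0,-0.3],0,1],[[0,0,-0.5],0,1],[[0,0,-0.6],0,1],[[0,0,-0.6],0,1],[[0,0,-0.6],0,1],[[0,0,-0.4],0,1],[[0,0,0],0,1],[[0,0,0],0,1]], newtons=70)

```text
t: 10.5
eef_pos: [0.3846, 0.2734, 0.2069]
tool_rot: [0.085, 0.996, -0.0, -0.0]
force: [0.3, -0.6, -0.5]
grip_width: 0.011
```

```bash
cat >> h.py <<'E'
def go(x,y,z,phi=None):
    s=get_state();q=s["tool_rot"];p=s["eef_pos"];f=2*np.arctan2(q[1],q[0]);d=np.array([x,y,z])-p
    tx=np.array([np.cos(f),np.sin(f)]);ty=np.array([np.sin(f),-np.cos(f)])
    print("phi %.3f"%f,"pos",np.round(p,4),"units",np.round(np.array([tx@d[:2],ty@d[:2],-d[2]])/.05,3),"turn",None if phi is None else np.round(((f-phi+np.pi)%(2*np.pi)-np.pi)/np.radians(6),2),"F",np.round(s["force"],1),"w",s["grip_width"],"t",s["t"],"J6",s["joints"][5])
E
python3 - <<'E'
from h import *
go(.5538,.122,.20,np.pi-.101)
o=[]
for n,b in(("scene",(430,200,530,320)),("top",(115,270,215,370))):
    s=snapshot(n);o.append(cv2.resize(s["color"][b[1]:b[3],b[0]:b[2],::-1],(400,480 if n=="scene" else 400),interpolation=cv2.INTER_CUBIC)[:400])
cv2.imwrite("pics/g1.png",np.hstack(o))
# lock by colour edges: dark keyway and red dot in top
s=snapshot("top");a=s["color"][225:262,203:242].astype(int)
g=a.sum(2);
k=(g<130);k[:8]=0;k[26:]=0;k[:,:12]=0;k[:,24:]=0
ys,xs=np.nonzero(k);print("keyway",xs.mean()+203,ys.mean()+225,k.sum(),back((xs.mean()+203,ys.mean()+225),.088,s))
r=(a[...,0]-a[...,1]-0>35);ys,xs=np.nonzero(r);print("dot",r.sum(),back((xs.mean()+203,ys.mean()+225),.09,s) if r.any() else 0)
E
```

```text
phi 2.972 pos [0.3846 0.2734 0.2069] units [-3.847 -2.412  0.139] turn -0.66 F [ 0.3 -0.6 -0.5] w 0.011047722637584374 t 10.5 J6 -0.8073956448596749
keyway 222.92307692307693 244.07692307692307 26 [0.55435608 0.12087461]
dot 1 [0.53420708 0.12221335]
```

View pics/g1.png

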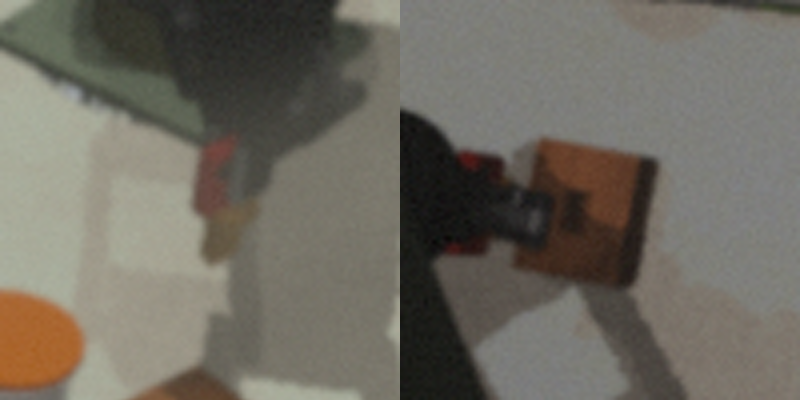

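Call:
move_arm(commands=[[[-0.3,-0.2,0],0,1],[[-0.5,-0.3,0],0,1],[[-0.6,-0.4,0],0,1],[[-0.6,-0.4,0],0,1],[[-0.6,-0.4,0],0,1],[[-0.6,-0.35,0],0,1],[[-0.4,-0.25,0],-0.3,1],[[-0.25,-0.12,0],-0.36,1],[[0,0,0.4],0,1],[[0,0,0.4],0,1],[[0,0,0.3],0,1],[[0,0,0],0,1]])

```text
t: 11.85
eef_pos: [0.5524, 0.1218, 0.1492]
tool_rot: [0.05, 0.999, -0.001, -0.004]
force: [-0.3, -0.3, -1.6]
grip_width: 0.0115
```

```bash
python3 - <<'E'
from h import *
go(.554,.1215,.1035,np.pi-.101)
o=[]
for n,b in(("scene",(330,230,430,330)),("top",(172,195,272,295))):
    s=snapshot(n);o.append(cv2.resize(s["color"][b[1]:b[3],b[0]:b[2],::-1],(400,400),interpolation=cv2.INTER_CUBIC)[:400])
cv2.imwrite("pics/g2.png",np.hstack(o))
E
```

```text
phi 3.041 pos [0.5524 0.1218 0.1492] units [-0.032 -0.002  0.913] turn 0.0 F [-0.3 -0.3 -1.6] w 0.011531238857851896 t 11.85 J6 -1.2733506943270367
```

View pics/g2.png

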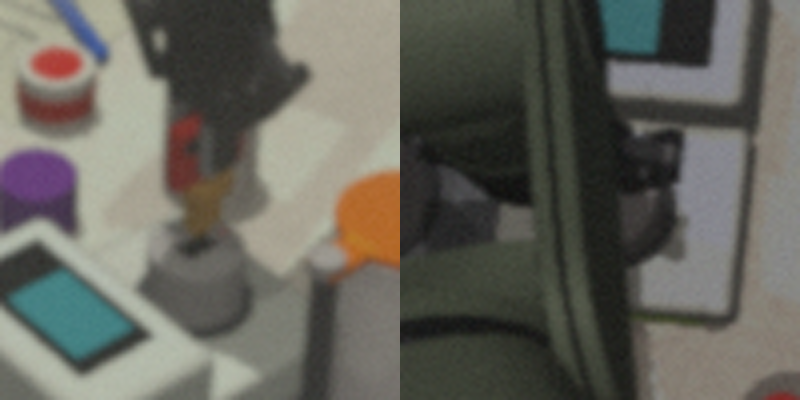

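Call:
move_arm(commands=[[[-0.03,0,0],0,1],[[0,0,0.1],0,1],[[0,0,0.1],0,1],[[0,0,0.1],0,1],[[0,0,0.1],0,1],[[0,0,0.1],0,1],[[0,0,0],0,1],[[0,0,0],0,1]])

```text
t: 12.75
eef_pos: [0.5559, 0.1221, 0.1275]
tool_rot: [0.05, 0.999, -0.0, -0.0]
force: [-0.7, 0.1, -2.1]
grip_width: 0.011
```

Call:
move_arm(commands=[[[0.03,0,0.1],0,1],[[0,0,0.1],0,1],[[0,0,0.1],0,1],[[0,0,0.1],0,1],[[0,0,0.06],0,1],[[0,0,0],0,1],[[0,0,0],0,1]])

```text
t: 13.45
eef_pos: [0.5547, 0.1223, 0.1048]
tool_rot: [0.05, 0.999, -0.0, 0.0]
force: [-0.2, 0.5, -1.0]
grip_width: 0.011
```

Call:
move_arm(commands=[[[0,0,0.03],0,1],[[0,0,0.02],0,1],[[0,0,0],0,1],[[0,0,0],0,1]])

```text
t: 13.85
eef_pos: [0.5551, 0.1224, 0.1035]
tool_rot: [0.05, 0.999, 0.0, 0.001]
force: [-1.2, -0.3, 5.2]
grip_width: 0.0108
```

Call:
move_arm(commands=[[[0,0,0.04],0,1],[[0,0,0],0,1],[[0,0,0],0,1]])

```text
t: 14.15
eef_pos: [0.5552, 0.1224, 0.1034]
tool_rot: [0.05, 0.999, 0.0, 0.001]
force: [-4.6, -1.1, 16.5]
grip_width: 0.0111
```

Call:
move_arm(commands=[[[0,0,-0.03],0.5,1],[[0,0,0],0.8,1],[[0,0,0],0.8,1],[[0,0,0],0.8,1],[[0,0,0],0.8,1],[[0,0,0],0.8,1],[[0,0,0],0,1]])

```text
t: 14.85
eef_pos: [0.5547, 0.1218, 0.1035]
tool_rot: [0.283, 0.959, -0.0, 0.001]
force: [-2.8, -1.8, 8.7]
grip_width: 0.0108
```

```bash
python3 - <<'E'
from h import *
go(.554,.1215,.1035,np.pi-.101); print(get_state()["torque"])
E
```

```text
phi 2.569 pos [0.5547 0.1218 0.1035] units [ 0.009 -0.013 -0.   ] turn -4.51 F [-2.8 -1.8  8.7] w 0.010847656047542143 t 14.85 J6 -0.80073045525441
[-0.36990453  0.50877593 -0.02203973]
```

Call:
move_arm(commands=[[[0,0,0],0.8,1],[[0,0,0],0.8,1],[[0,0,0],0.8,1],[[0,0,0],0.8,1],[[0,0,0],0.8,1],[[0,0,0],0.8,1],[[0,0,0],0.8,1],[[0,0,0],0.8,1],[[0,0,0],0.8,1],[[0,0,0],0.8,1],[[0,0,0],0,1]])

```text
t: 15.95
eef_pos: [0.555, 0.1219, 0.1035]
tool_rot: [0.648, 0.761, 0.0, 0.001]
force: [-1.9, -1.8, 7.9]
grip_width: 0.011
```

```bash
python3 - <<'E'
from h import *
go(.554,.1215,.1035,np.pi-.101); print(get_state()["torque"])
E
```

```text
phi 1.731 pos [0.555  0.1219 0.1035] units [-0.005 -0.02  -0.   ] turn -12.51 F [-1.9 -1.8  7.9] w 0.010951234002003984 t 15.95 J6 0.03709572024105317
[-0.34792592  0.47738204 -0.02605076]
```

Call:
move_arm(commands=[[[0,0,0],0.6,1],[[0,0,0],0.5,1],[[0,0,0],0.4,1],[[0,0,0],0.3,1],[[0,0,0],0,1],[[0,0,0],0,1]])

```text
t: 16.55
eef_pos: [0.555, 0.1219, 0.1035]
tool_rot: [0.717, 0.697, 0.0, 0.001]
force: [-2.7, -2.7, 9.0]
grip_width: 0.011
```

```bash
python3 - <<'E'
from h import *
go(.554,.1215,.1035,np.pi-.101); print(get_state()["torque"])
E
```

```text
phi 1.544 pos [0.555  0.1219 0.1035] units [-0.009 -0.02  -0.   ] turn -14.3 F [-2.7 -2.7  9. ] w 0.011037693089592283 t 16.55 J6 0.2242586138551429
[-0.31297667  0.48180943 -0.0717651 ]
```

Call:
move_arm(commands=[[[0,0,0],0.5,1],[[0,0,0],0.5,1],[[0,0,0],0,1],[[0,0,0],0,1]])

```text
t: 16.95
eef_pos: [0.555, 0.122, 0.1035]
tool_rot: [0.751, 0.661, 0.0, 0.001]
force: [-3.2, -1.3, 8.3]
grip_width: 0.0112
```

```bash
python3 - <<'E'
from h import *
go(.554,.1215,.1035,np.pi-.101); print(get_state()["torque"])
s=snapshot("scene");cv2.imwrite("pics/c1.png",cv2.resize(s["color"][210:410,300:500,::-1],(600,600),interpolation=cv2.INTER_CUBIC))
E
```

```text
phi 1.444 pos [0.555  0.122  0.1035] units [-0.012 -0.019  0.   ] turn -15.25 F [-3.2 -1.3  8.3] w 0.011205123883935894 t 16.95 J6 0.3257060351548882
[-0.18872079  0.52225844  1.18533806]
```

View pics/c1.png

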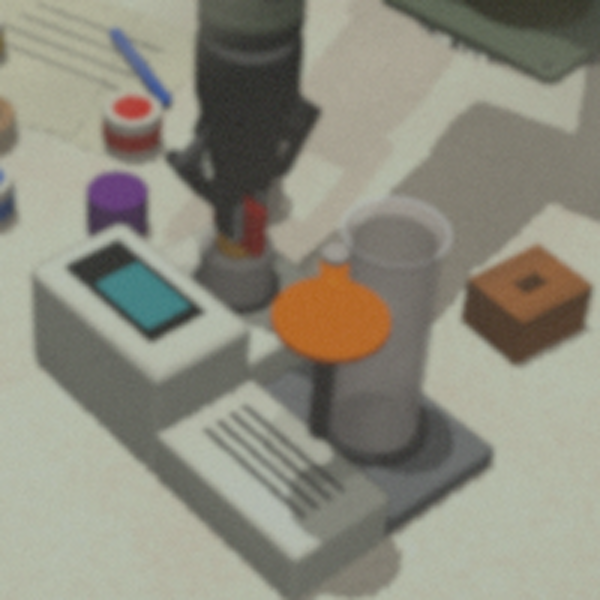

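Call:
move_arm(commands=[[[0,0,0],-0.5,1],[[0,0,0],-0.5,1],[[0,0,0],0,0.7],[[0,0,0],0,0.5],[[0,0,0],0,0.5],[[0,0,-0.2],0,0.5],[[0,0,-0.4],0,0.5],[[0,0,-0.7],0,0.5],[[0,0,-0.7],0,0.5],[[0,0,-0.5],0,0.3],[[0,0,-0.3],0,0],[[0,0,0],0,0]])

```text
t: 18.2
eef_pos: [0.556, 0.1226, 0.2449]
tool_rot: [0.717, 0.697, 0.003, 0.002]
force: [-0.6, 0.3, 0.3]
grip_width: 0.0834
```

```bash
cat >> h.py <<'E'
H={"blue":(100,125),"yellow":(22,34),"green":(45,85),"red":(172,5)}
def caps(T,near=(285,190,440,320)):
    """puck caps by colour in the top view, at z=.042"""
    out={}
    for n,(a,b) in H.items():
        m=col(T,a,b,110,near,vmin=50).astype(np.uint8); m=cv2.morphologyEx(m,cv2.MORPH_OPEN,np.ones((3,3)))
        nl,l,st,c=cv2.connectedComponentsWithStats(m)
        out[n]=[(np.round(back(c[i],.042,T),4).tolist(),int(st[i,4])) for i in range(1,nl) if st[i,4]>25]
    return out
E
python3 - <<'E'
from h import *
T=snapshot("top");S=snapshot("scene")
print(caps(T))
go(.4445,-.105,.2)
cv2.imwrite("pics/c2.png",cv2.resize(T["color"][140:350,110:510,::-1],(800,420),interpolation=cv2.INTER_CUBIC))
# tube mouth circle fit (top) via overlay error: fit orange cover now for yaw/axis check
A=[.561,.1973,-.101]
m=col(S,5,20,150,(370,280,450,350));print(m.sum(),fit([cyl(.037,.206,.211)],[.67,.29,0],[(S,m)],False), place(np.array([[.097,.108,0],[0,.07,0],[0,-.075,0]]),A))
E
```

```text
{'blue': [([0.6016, -0.1225], 156)], 'yellow': [([0.4509, -0.3098], 158)], 'green': [([0.6051, -0.3259], 121)], 'red': [([0.4433, -0.1056], 175)]}
phi 1.543 pos [0.5544 0.1223 0.2417] units [-4.604 -2.072  0.834] turn None F [ 0.  -0.3 -0.5] w 0.08533040826822572 t 18.3 J6 0.22429331716950368
888.0 (array([0.6702896 , 0.29684932, 0.        ]), np.float64(0.12512957912699552)) [[0.66839514 0.29496926 0.        ]
 [0.56805799 0.26694327 0.        ]
 [0.55343787 0.12268221 0.        ]]
```

View pics/c2.png

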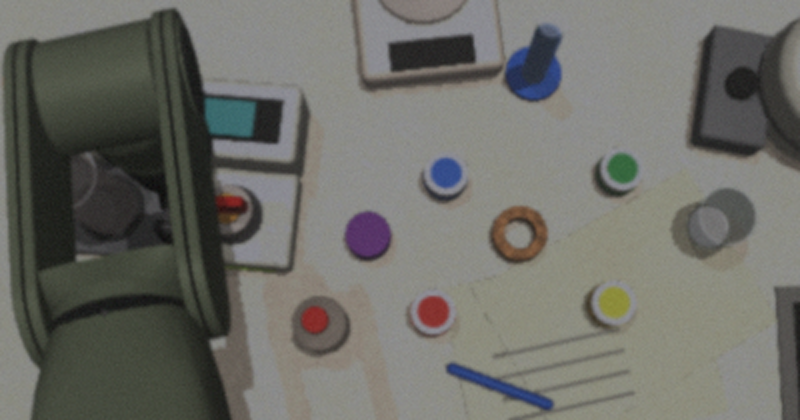

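Call:
move_arm(commands=[[[-0.3,-0.13,0],0,0],[[-0.6,-0.27,0],0,0],[[-0.7,-0.32,0],0,0],[[-0.7,-0.32,0],0,0],[[-0.7,-0.32,0],0,0],[[-0.7,-0.32,0],0,0],[[-0.6,-0.27,0],0,0],[[-0.3,-0.13,0.3],0,0],[[0,0,0.6],0,0],[[0,0,0.7],0,0],[[0,0,0.7],0,0],[[0,0,0.7],0,0]])

```text
t: 19.5
eef_pos: [0.4425, -0.1053, 0.0899]
tool_rot: [0.717, 0.697, -0.001, -0.001]
force: [-0.0, 0.4, -0.2]
grip_width: 0.0852
```

Call:
move_arm(commands=[[[0,0,0.7],0,0],[[0,0,0.5],0,0],[[0,0,0.3],0,0],[[0,0,0.1],0,0],[[0,0,0],0,0],[[0,0,0],0,0]])

```text
t: 20.1
eef_pos: [0.4444, -0.1051, 0.0123]
tool_rot: [0.717, 0.697, 0.0, 0.0]
force: [-0.0, -0.0, -0.4]
grip_width: 0.0855
```

Call:
move_arm(commands=[[[0,0,0],0,0.3],[[0,0,0],0,0.5],[[0,0,0],0,0.6],[[0,0,0],0,0.6],[[0,0,0],0,0.6],[[0,0,0],0,0.6]], newtons=40)

```text
t: 20.7
eef_pos: [0.4448, -0.1049, 0.0127]
tool_rot: [0.717, 0.697, 0.0, 0.001]
force: [-1.3, -0.4, 5.5]
grip_width: 0.0507
```

Call:
move_arm(commands=[[[0,0,-0.3],0,0.7],[[0,0,-0.6],0,0.7],[[0,0,-0.7],0,0.7],[[0,0,-0.7],0,0.7],[[0,0,-0.7],0,0.7],[[0,0,-0.7],0,0.7],[[0,0,-0.6],0,0.7],[[0,0,-0.3],0,0.7],[[0,0,-0.16],0,0.7],[[0.3,0.09,0],0,0.7],[[0.6,0.18,0],0,0.7],[[0.7,0.21,0],0,0.7]])

```text
t: 21.9
eef_pos: [0.47, -0.0251, 0.2491]
tool_rot: [0.717, 0.697, -0.001, -0.0]
force: [1.2, 0.3, -1.2]
grip_width: 0.0508
```

Call:
move_arm(commands=[[[0.7,0.21,0],0,0.7],[[0.7,0.21,0],0,0.7],[[0.7,0.21,0],0,0.7],[[0.7,0.21,0],0,0.7],[[0.7,0.21,0],0,0.7],[[0.7,0.21,0],0,0.7],[[0.7,0.21,0],0,0.7],[[0.6,0.19,0],0,0.7],[[0.35,0.1,0],0,0.7],[[0.17,0.05,0],0,0.7],[[0,0,0],0,0.7],[[0,0,0],0,0.7]])

```text
t: 23.1
eef_pos: [0.5688, 0.2721, 0.2493]
tool_rot: [0.717, 0.697, -0.001, 0.0]
force: [-0.4, 0.6, -1.6]
grip_width: 0.051
```

```bash
python3 - <<'E'
from h import *
go(.5685,.2675,.208)
S=snapshot("scene");cv2.imwrite("pics/d1.png",cv2.resize(S["color"][200:320,340:500,::-1],(800,600),interpolation=cv2.INTER_CUBIC))
E
```

```text
phi 1.543 pos [0.5688 0.2721 0.2493] units [-0.092 -0.002  0.826] turn None F [-0.4  0.6 -1.6] w 0.05099851333630573 t 23.1 J6 0.4559369634600426
```

View pics/d1.png

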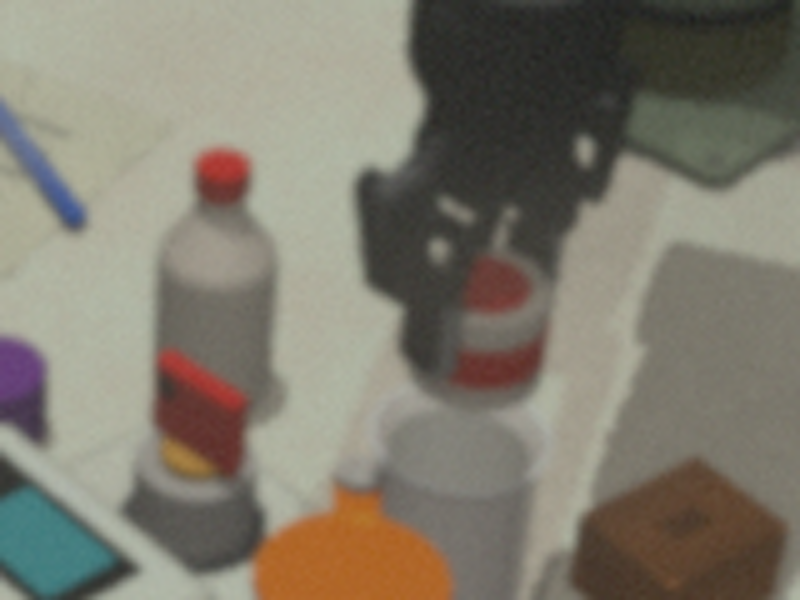

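```bash
python3 - <<'E'
from h import *
S=snapshot("scene")
f=lambda P:(proj(np.array(P),S)-[340,200]+.5)*5
print("mouth c",f([[.5685,.2675,.204],[.5685,.2675,.12]]),"puck c",f([[.5688,.2721,.258]]))
def edge(P): u=f(P);return u.min(0),u.max(0)
print("mouth",edge(cyl(.037,.204,.204,.5685,.2675)),"body",edge(cyl(.032,.19,.19,.5685,.2675)),"puck",edge(cyl(.026,.237,.279,.5688,.2721)))
d=masks_of("puck4",S);print([(np.round((np.array(x["bbox"])-[340,200,340,200])*5),x["score"]) for x in d])
E
```

```text
mouth c [[461.56725399 425.54568109]
 [442.52664509 581.50756178]] puck c [[483.5864142  323.59177624]]
mouth (array([367.62044602, 366.67527822]), array([556.36162733, 487.50515628])) body (array([377.58209199, 401.16372261]), array([539.63070836, 506.08242913])) puck (array([410.87448671, 239.30394875]), array([558.38769309, 409.16385279]))
[(array([-288.,   57., -199.,  177.]), 0.85), (array([-58., 349.,  55., 427.]), 0.73), (array([-532.,  155., -410.,  252.]), 0.72), (array([-287.,  321., -195.,  438.]), 0.69), (array([417., 236., 568., 402.]), 0.61)]
```

Call:
move_arm(commands=[[[-0.09,0,0],0,0.7],[[0,0,0.2],0,0.7],[[0,0,0.3],0,0.7],[[0,0,0.2],0,0.7],[[0,0,0.12],0,0.7],[[0,0,0.05],0,0.7],[[0,0,0],0,0.7],[[0,0,0],0,0.7]])

```text
t: 24.05
eef_pos: [0.5693, 0.2686, 0.2066]
tool_rot: [0.717, 0.697, 0.0, 0.0]
force: [0.3, 0.2, -0.5]
grip_width: 0.0508
```

Call:
move_arm(commands=[[[0,0,0],0,0.3],[[0,0,0],0,0.2],[[0,0,0],0,0],[[0,0,0],0,0],[[0,0,-0.3],0,0],[[0,0,-0.6],0,0],[[0,0,0],0,0]])

```text
t: 24.75
eef_pos: [0.571, 0.2693, 0.2556]
tool_rot: [0.717, 0.697, 0.004, 0.002]
force: [0.9, 0.1, 0.5]
grip_width: 0.0852
```

```bash
python3 - <<'E'
from h import *
T=snapshot("top");S=snapshot("scene");c=caps(T);print(c)
go(*c["blue"][0][0],.012); go(*c["blue"][0][0],.25)
d=masks_of("puck4",S);print([(np.round((np.array(x["bbox"]))),x["score"]) for x in d])
cv2.imwrite("pics/d2.png",cv2.resize(S["color"][200:380,340:500,::-1],(533,600),interpolation=cv2.INTER_CUBIC))
E
```

```text
{'blue': [([0.6019, -0.1225], 159)], 'yellow': [([0.4508, -0.3098], 157)], 'green': [([0.605, -0.3256], 118)], 'red': []}
phi 1.544 pos [0.5693 0.2686 0.2519] units [-7.801  0.864  4.798] turn None F [ 0.1 -0.3  0.2] w 0.08570883449520024 t 24.85 J6 0.4498087733433705
phi 1.544 pos [0.5693 0.2686 0.2519] units [-7.801  0.864  0.038] turn None F [ 0.1 -0.3  0.2] w 0.08570883449520024 t 24.85 J6 0.4498087733433705
[(array([330., 271., 351., 286.]), 0.79), (array([284., 266., 303., 289.]), 0.75), (array([283., 210., 304., 233.]), 0.75), (array([233., 232., 257., 251.]), 0.72), (array([215., 222., 238., 289.]), 0.35)]
```

View pics/d2.png

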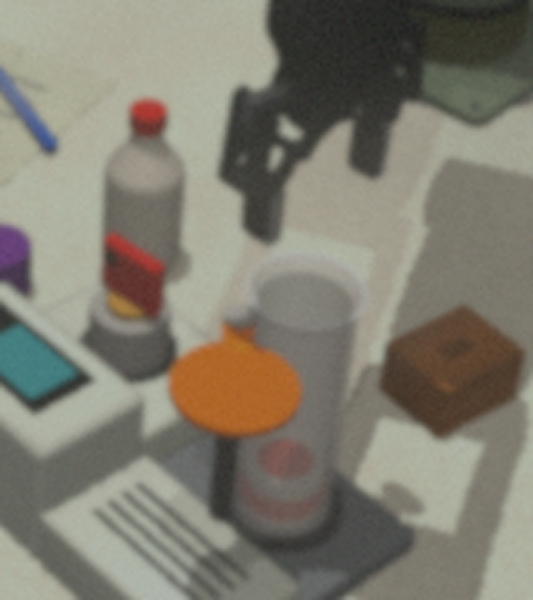

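Call:
move_arm(commands=[[[-0.3,0.066,0],0,0],[[-0.6,0.066,0],0,0],[[-0.7,0.066,0],0,0],[[-0.7,0.066,0],0,0],[[-0.7,0.066,0],0,0],[[-0.7,0.066,0],0,0],[[-0.7,0.066,0],0,0],[[-0.7,0.066,0],0,0],[[-0.7,0.066,0],0,0],[[-0.7,0.066,0],0,0],[[-0.6,0.066,0],0,0],[[-0.4,0.066,0],0,0]])

```text
t: 26.1
eef_pos: [0.5974, -0.1107, 0.2502]
tool_rot: [0.717, 0.697, -0.001, -0.001]
force: [1.2, -0.6, -0.3]
grip_width: 0.0855
```

Call:
move_arm(commands=[[[-0.3,0.066,0],0,0],[[0,0,0.3],0,0],[[0,0,0.6],0,0],[[0,0,0.7],0,0],[[0,0,0.7],0,0],[[0,0,0.7],0,0],[[0,0,0],0,0]])

```text
t: 26.8
eef_pos: [0.5973, -0.1219, 0.0959]
tool_rot: [0.717, 0.697, -0.003, -0.005]
force: [-0.5, 0.3, -0.1]
grip_width: 0.0854
```

```bash
python3 - <<'E'
from h import *
go(.602,-.1227,.012)
E
```

```text
phi 1.544 pos [ 0.5973 -0.1219  0.0959] units [-0.012  0.095  1.679] turn None F [-0.5  0.3 -0.1] w 0.08537672512899638 t 26.8 J6 -0.19303288379649838
```

Call:
move_arm(commands=[[[0,0,0.6],0,0],[[0,0,0.6],0,0],[[0,0,0.3],0,0],[[0,0,0.15],0,0],[[0,0,0.1],0,0],[[0,0,0],0,0],[[0,0,0],0,0]])

```text
t: 27.5
eef_pos: [0.6022, -0.1228, 0.015]
tool_rot: [0.717, 0.697, 0.001, 0.001]
force: [-0.3, 0.2, 0.2]
grip_width: 0.0853
```

Call:
move_arm(commands=[[[0,0,0],0,0.3],[[0,0,0],0,0.5],[[0,0,0],0,0.6],[[0,0,0],0,0.7],[[0,0,0],0,0.7],[[0,0,0],0,0.7]])

```text
t: 28.1
eef_pos: [0.6019, -0.1227, 0.0147]
tool_rot: [0.717, 0.697, 0.0, 0.001]
force: [-0.6, 0.2, 6.0]
grip_width: 0.0507
```

Call:
move_arm(commands=[[[0,0,-0.3],0,0.7],[[0,0,-0.6],0,0.7],[[0,0,-0.7],0,0.7],[[0,0,-0.7],0,0.7],[[0,0,-0.7],0,0.7],[[0,0,-0.7],0,0.7],[[0,0,-0.6],0,0.7],[[0,0,-0.3],0,0.7],[[0,0,-0.15],0,0.7],[[0,0,0],0,0.7],[[0,0,0],0,0.7]])

```text
t: 29.2
eef_pos: [0.6007, -0.1224, 0.2498]
tool_rot: [0.717, 0.697, -0.001, -0.001]
force: [0.1, -0.1, -0.6]
grip_width: 0.0509
```

```bash
python3 - <<'E'
from h import *
go(.5688,.2678,.25)
E
```

```text
phi 1.544 pos [ 0.6007 -0.1224  0.2498] units [ 7.784e+00 -8.510e-01 -3.000e-03] turn None F [ 0.1 -0.1 -0.6] w 0.050880437842697905 t 29.2 J6 -0.19248797763047662
```

Call:
move_arm(commands=[[[0.3,-0.066,0],0,0.7],[[0.6,-0.066,0],0,0.7],[[0.7,-0.066,0],0,0.7],[[0.7,-0.066,0],0,0.7],[[0.7,-0.066,0],0,0.7],[[0.7,-0.066,0],0,0.7],[[0.7,-0.066,0],0,0.7],[[0.7,-0.066,0],0,0.7],[[0.7,-0.066,0],0,0.7],[[0.7,-0.066,0],0,0.7],[[0.6,-0.066,0],0,0.7],[[0.4,-0.066,0],0,0.7]])

```text
t: 30.4
eef_pos: [0.5704, 0.2563, 0.2499]
tool_rot: [0.716, 0.698, -0.001, -0.001]
force: [-0.3, -0.8, -0.8]
grip_width: 0.0509
```

Call:
move_arm(commands=[[[0.28,-0.066,0],0,0.7],[[0,0,0],0,0.7],[[0,0,0],0,0.7],[[0,0,0],0,0.7]])

```text
t: 30.8
eef_pos: [0.5691, 0.2664, 0.2512]
tool_rot: [0.717, 0.697, -0.0, 0.0]
force: [-0.3, 0.7, -1.7]
grip_width: 0.0509
```

```bash
python3 - <<'E'
from h import *
go(.5688,.2676,.209)
E
```

```text
phi 1.543 pos [0.5691 0.2664 0.2512] units [ 0.023 -0.007  0.844] turn None F [-0.3  0.7 -1.7] w 0.050943181899293304 t 30.8 J6 0.44824927297765843
```

Call:
move_arm(commands=[[[0.02,0,0.2],0,0.7],[[0,0,0.3],0,0.7],[[0,0,0.2],0,0.7],[[0,0,0.1],0,0.7],[[0,0,0.04],0,0.7],[[0,0,0],0,0.7],[[0,0,0],0,0.3],[[0,0,0],0,0.2],[[0,0,0],0,0],[[0,0,0],0,0]])

```text
t: 31.8
eef_pos: [0.5692, 0.2686, 0.2097]
tool_rot: [0.717, 0.697, 0.0, 0.0]
force: [-0.7, -0.0, -0.8]
grip_width: 0.0853
```

Call:
move_arm(commands=[[[0,0,-0.3],0,0],[[0,0,-0.4],0,0],[[0,0,-0.14],0,0],[[0,0,0],0,0],[[0,0,0],0,0]])

```text
t: 32.3
eef_pos: [0.5688, 0.2683, 0.2506]
tool_rot: [0.717, 0.697, -0.0, -0.0]
force: [-0.1, 1.0, -0.0]
grip_width: 0.0854
```

```bash
python3 - <<'E'
from h import *
T=snapshot("top");S=snapshot("scene");c=caps(T);print(c)
go(*c["yellow"][0][0],.012); go(*c["green"][0][0],.012)
m=col(S,95,130,60,(395,270,450,380));ys,xs=np.nonzero(m);print(m.sum(),xs.mean(),ys.min(),ys.max())
E
```

```text
{'blue': [], 'yellow': [([0.4507, -0.3097], 158)], 'green': [([0.605, -0.3259], 120)], 'red': []}
phi 1.544 pos [0.5686 0.2683 0.2501] units [-11.619  -2.043   4.763] turn None F [ 0.6 -0.8  0.1] w 0.08535940248552451 t 32.4 J6 0.4498226968651966
phi 1.544 pos [0.5686 0.2683 0.2501] units [-11.859   1.051   4.763] turn None F [ 0.6 -0.8  0.1] w 0.08535940248552451 t 32.4 J6 0.4498226968651966<stdin>:4: RuntimeWarning: Mean of empty slice.
  ret = ret.dtype.type(ret / rcount)
Traceback (most recent call last):
ValueError: zero-size array to reduction operation minimum which has no identity
```

```bash
python3 - <<'E'
from h import *
S=snapshot("scene");cv2.imwrite("pics/d3.png",cv2.resize(S["color"][230:380,380:480,::-1],(400,600),interpolation=cv2.INTER_CUBIC))
E
```

```text
(no output)
```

View pics/d3.png

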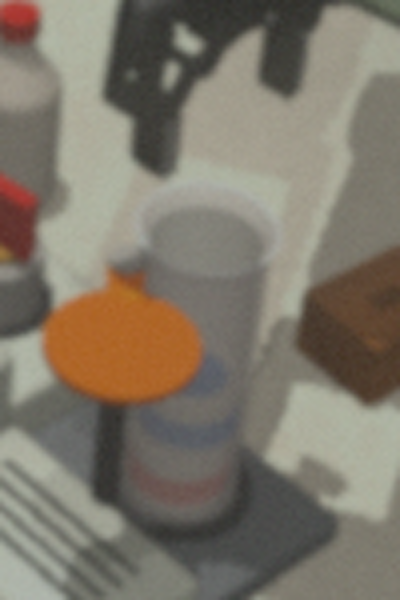

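Call:
move_arm(commands=[[[-0.3,-0.107,0],0,0],[[-0.6,-0.107,0],0,0],[[-0.7,-0.107,0],0,0],[[-0.7,-0.107,0],0,0],[[-0.7,-0.107,0],0,0],[[-0.7,-0.107,0],0,0],[[-0.7,-0.107,0],0,0],[[-0.7,-0.107,0],0,0],[[-0.7,-0.107,0],0,0],[[-0.7,-0.107,0],0,0],[[-0.7,-0.107,0],0,0],[[-0.7,-0.107,0],0,0]])

```text
t: 33.65
eef_pos: [0.4925, -0.1265, 0.2511]
tool_rot: [0.717, 0.697, -0.0, -0.0]
force: [0.5, 0.8, 0.3]
grip_width: 0.0856
```

Call:
move_arm(commands=[[[-0.7,-0.107,0],0,0],[[-0.7,-0.107,0],0,0],[[-0.7,-0.107,0],0,0],[[-0.7,-0.107,0],0,0],[[-0.5,-0.107,0],0,0],[[-0.3,-0.107,0],0,0],[[-0.12,-0.107,0],0,0],[[0,0,0],0,0],[[0,0,0],0,0],[[0,0,0],0,0]])

```text
t: 34.65
eef_pos: [0.4519, -0.3085, 0.2515]
tool_rot: [0.716, 0.698, 0.0, 0.0]
force: [0.0, 0.5, -0.7]
grip_width: 0.0857
```

```bash
python3 - <<'E'
from h import *
go(.4508,-.3098,.0135)
E
```

```text
phi 1.545 pos [ 0.4519 -0.3085  0.2515] units [-0.026 -0.022  4.759] turn None F [ 0.   0.5 -0.7] w 0.08568173962488705 t 34.65 J6 -0.5943659737918803
```

Blue sits flat on red. Grasp yellow; lift.

Call:
move_arm(commands=[[[-0.02,-0.02,0.3],0,0],[[0,0,0.6],0,0],[[0,0,0.7],0,0],[[0,0,0.7],0,0],[[0,0,0.7],0,0],[[0,0,0.7],0,0],[[0,0,0.6],0,0],[[0,0,0.3],0,0],[[0,0,0.14],0,0],[[0,0,0],0,0],[[0,0,0],0,0]])

```text
t: 35.75
eef_pos: [0.4515, -0.3107, 0.0152]
tool_rot: [0.716, 0.698, 0.0, 0.001]
force: [0.1, -0.3, -0.6]
grip_width: 0.0854
```

Call:
move_arm(commands=[[[0,0,0],0,0.3],[[0,0,0],0,0.5],[[0,0,0],0,0.6],[[0,0,0],0,0.7],[[0,0,0],0,0.7],[[0,0,0],0,0.7]])

```text
t: 36.35
eef_pos: [0.4512, -0.3109, 0.0155]
tool_rot: [0.717, 0.697, 0.0, 0.001]
force: [0.2, 0.3, 5.7]
grip_width: 0.0509
```

Call:
move_arm(commands=[[[0,0,-0.3],0,0.7],[[0,0,-0.6],0,0.7],[[0,0,-0.7],0,0.7],[[0,0,-0.7],0,0.7],[[0,0,-0.7],0,0.7],[[0,0,-0.7],0,0.7],[[0,0,-0.6],0,0.7],[[0,0,-0.3],0,0.7],[[0,0,-0.15],0,0.7],[[0,0,0],0,0.7],[[0,0,0],0,0.7]])

```text
t: 37.45
eef_pos: [0.4501, -0.3101, 0.2506]
tool_rot: [0.717, 0.697, -0.0, -0.001]
force: [0.9, -0.1, -2.0]
grip_width: 0.0507
```

```bash
python3 - <<'E'
from h import *
go(.5688,.2676,.25)
E
```

```text
phi 1.544 pos [ 0.4501 -0.3101  0.2506] units [11.615  2.059  0.012] turn None F [ 0.9 -0.1 -2. ] w 0.05072747156062904 t 37.45 J6 -0.5971000813026918
```

Call:
move_arm(commands=[[[0.3,0.107,0],0,0.7],[[0.6,0.107,0],0,0.7],[[0.7,0.107,0],0,0.7],[[0.7,0.107,0],0,0.7],[[0.7,0.107,0],0,0.7],[[0.7,0.107,0],0,0.7],[[0.7,0.107,0],0,0.7],[[0.7,0.107,0],0,0.7],[[0.7,0.107,0],0,0.7],[[0.7,0.107,0],0,0.7],[[0.7,0.107,0],0,0.7],[[0.7,0.107,0],0,0.7]])

```text
t: 38.65
eef_pos: [0.5248, 0.085, 0.2507]
tool_rot: [0.716, 0.698, -0.001, -0.001]
force: [0.8, 0.3, -1.0]
grip_width: 0.0509
```

Call:
move_arm(commands=[[[0.7,0.107,0],0,0.7],[[0.7,0.107,0],0,0.7],[[0.7,0.107,0],0,0.7],[[0.7,0.107,0],0,0.7],[[0.5,0.107,0],0,0.7],[[0.3,0.107,0],0,0.7],[[0.12,0.107,0],0,0.7],[[0,0,0],0,0.7],[[0,0,0],0,0.7],[[0,0,0],0,0.7]])

```text
t: 39.65
eef_pos: [0.568, 0.2663, 0.2519]
tool_rot: [0.717, 0.697, -0.0, 0.0]
force: [-0.6, 0.1, -0.9]
grip_width: 0.0505
```

```bash
python3 - <<'E'
from h import *
go(.5688,.2676,.21)
E
```

```text
phi 1.542 pos [0.568  0.2663 0.2519] units [0.027 0.016 0.837] turn None F [-0.6  0.1 -0.9] w 0.05049595490910476 t 39.65 J6 0.4490352548293259
```

Call:
move_arm(commands=[[[0.01,0.01,0.2],0,0.7],[[0,0,0.3],0,0.7],[[0,0,0.2],0,0.7],[[0,0,0.1],0,0.7],[[0,0,0.04],0,0.7],[[0,0,0],0,0.7],[[0,0,0],0,0.3],[[0,0,0],0,0.2],[[0,0,0],0,0],[[0,0,0],0,0]])

```text
t: 40.65
eef_pos: [0.5687, 0.2681, 0.2102]
tool_rot: [0.717, 0.697, 0.0, 0.0]
force: [0.3, 0.5, -0.6]
grip_width: 0.0852
```

Call:
move_arm(commands=[[[0,0,-0.3],0,0],[[0,0,-0.4],0,0],[[0,0,-0.14],0,0],[[0,0,0],0,0],[[0,0,0],0,0]])

```text
t: 41.15
eef_pos: [0.5683, 0.2678, 0.2511]
tool_rot: [0.717, 0.697, -0.0, -0.0]
force: [0.1, -0.5, 0.1]
grip_width: 0.0857
```

```bash
python3 - <<'E'
from h import *
T=snapshot("top");S=snapshot("scene");c=caps(T);print(c)
cv2.imwrite("pics/d4.png",cv2.resize(S["color"][230:380,380:480,::-1],(400,600),interpolation=cv2.INTER_CUBIC))
go(*c["green"][0][0],.0135)
E
```

```text
{'blue': [], 'yellow': [], 'green': [([0.6051, -0.3258], 122)], 'red': []}
phi 1.544 pos [0.5681 0.2678 0.2506] units [-11.847   1.062   4.742] turn None F [-0.2  0.3 -0.6] w 0.08540441599312112 t 41.25 J6 0.4494047716262728
```

View pics/d4.png

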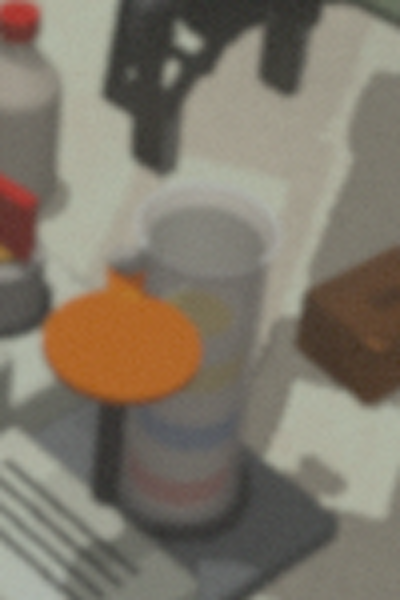

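Call:
move_arm(commands=[[[-0.3,0.056,0],0,0],[[-0.6,0.056,0],0,0],[[-0.7,0.056,0],0,0],[[-0.7,0.056,0],0,0],[[-0.7,0.056,0],0,0],[[-0.7,0.056,0],0,0],[[-0.7,0.056,0],0,0],[[-0.7,0.056,0],0,0],[[-0.7,0.056,0],0,0],[[-0.7,0.056,0],0,0],[[-0.7,0.056,0],0,0],[[-0.7,0.056,0],0,0]])

```text
t: 42.45
eef_pos: [0.5906, -0.1302, 0.2513]
tool_rot: [0.717, 0.697, -0.0, -0.0]
force: [0.8, 0.2, -0.2]
grip_width: 0.0854
```

Call:
move_arm(commands=[[[-0.7,0.056,0],0,0],[[-0.7,0.056,0],0,0],[[-0.7,0.056,0],0,0],[[-0.7,0.056,0],0,0],[[-0.6,0.056,0],0,0],[[-0.35,0.056,0],0,0],[[-0.2,0.056,0],0,0],[[0,0,0],0,0],[[0,0,0],0,0],[[0,0,0],0,0]])

```text
t: 43.45
eef_pos: [0.6058, -0.3244, 0.252]
tool_rot: [0.716, 0.698, 0.0, -0.0]
force: [-0.2, -0.1, 0.7]
grip_width: 0.0855
```

```bash
python3 - <<'E'
from h import *
S=snapshot("scene")
m=col(S,40,90,80,(215,220,275,265));print(m.sum()); d=[x for x in masks_of("puck3",S) if x["bbox"][0]<262 and x["bbox"][1]>225 and x["bbox"][3]<262]
for x in d: print(fit([cyl(.026,0,.042)],[.605,-.326,0],[(S,x["region"].astype(float))],False))
go(.605,-.326,.0145)
E
```

```text
68.0
(array([ 0.60649455, -0.32702749,  0.        ]), np.float64(0.05074876738538525))
phi 1.545 pos [ 0.6058 -0.3245  0.2522] units [-0.03  -0.015  4.753] turn None F [0.7 0.5 0.3] w 0.08563000024022083 t 43.55 J6 -0.4828297216959206
```

Call:
move_arm(commands=[[[-0.02,0,0.3],0,0],[[0,0,0.6],0,0],[[0,0,0.7],0,0],[[0,0,0.7],0,0],[[0,0,0.7],0,0],[[0,0,0.7],0,0],[[0,0,0.6],0,0],[[0,0,0.3],0,0],[[0,0,0.14],0,0],[[0,0,0],0,0],[[0,0,0],0,0]])

```text
t: 44.65
eef_pos: [0.6067, -0.3272, 0.0165]
tool_rot: [0.717, 0.697, 0.0, 0.002]
force: [1.7, -0.0, -0.1]
grip_width: 0.0851
```

Call:
move_arm(commands=[[[0,0,0],0,0.3],[[0,0,0],0,0.5],[[0,0,0],0,0.6],[[0,0,0],0,0.7],[[0,0,0],0,0.7],[[0,0,0],0,0.7]])

```text
t: 45.25
eef_pos: [0.6063, -0.3272, 0.0163]
tool_rot: [0.717, 0.697, 0.0, 0.001]
force: [-1.1, 0.4, 6.2]
grip_width: 0.0508
```

Call:
move_arm(commands=[[[0,0,-0.3],0,0.7],[[0,0,-0.6],0,0.7],[[0,0,-0.7],0,0.7],[[0,0,-0.7],0,0.7],[[0,0,-0.7],0,0.7],[[0,0,-0.7],0,0.7],[[0,0,-0.6],0,0.7],[[0,0,-0.3],0,0.7],[[0,0,-0.15],0,0.7],[[0,0,0],0,0.7],[[0,0,0],0,0.7]])

```text
t: 46.35
eef_pos: [0.6051, -0.3265, 0.2511]
tool_rot: [0.717, 0.697, -0.0, -0.001]
force: [-0.4, -0.2, -1.5]
grip_width: 0.0505
```

```bash
python3 - <<'E'
from h import *
go(.5688,.2676,.25)
E
```

```text
phi 1.543 pos [ 0.6051 -0.3265  0.2511] units [11.857 -1.049  0.023] turn None F [-0.4 -0.2 -1.5] w 0.05054826741299997 t 46.35 J6 -0.48417218262562145
```

Call:
move_arm(commands=[[[0.3,-0.056,0],0,0.7],[[0.6,-0.056,0],0,0.7],[[0.7,-0.056,0],0,0.7],[[0.7,-0.056,0],0,0.7],[[0.7,-0.056,0],0,0.7],[[0.7,-0.056,0],0,0.7],[[0.7,-0.056,0],0,0.7],[[0.7,-0.056,0],0,0.7],[[0.7,-0.056,0],0,0.7],[[0.7,-0.056,0],0,0.7],[[0.7,-0.056,0],0,0.7],[[0.7,-0.056,0],0,0.7]])

```text
t: 47.55
eef_pos: [0.5812, 0.0712, 0.2513]
tool_rot: [0.717, 0.698, -0.001, -0.001]
force: [-0.2, 0.5, -0.0]
grip_width: 0.0505
```

Call:
move_arm(commands=[[[0.7,-0.056,0],0,0.7],[[0.7,-0.056,0],0,0.7],[[0.7,-0.056,0],0,0.7],[[0.7,-0.056,0],0,0.7],[[0.6,-0.056,0],0,0.7],[[0.35,-0.056,0],0,0.7],[[0.2,-0.056,0],0,0.7],[[0,0,0],0,0.7],[[0,0,0],0,0.7],[[0,0,0],0,0.7]])

```text
t: 48.55
eef_pos: [0.5687, 0.2657, 0.2523]
tool_rot: [0.717, 0.697, -0.0, 0.0]
force: [0.1, -0.1, -1.3]
grip_width: 0.0508
```

```bash
python3 - <<'E'
from h import *
go(.5688,.2676,.211)
E
```

```text
phi 1.542 pos [0.5687 0.2657 0.2523] units [ 0.038 -0.     0.827] turn None F [ 0.1 -0.1 -1.3] w 0.05076520611951914 t 48.55 J6 0.4478009658511132
```

Call:
move_arm(commands=[[[0.02,0,0.2],0,0.7],[[0,0,0.3],0,0.7],[[0,0,0.2],0,0.7],[[0,0,0.1],0,0.7],[[0,0,0.02],0,0.7],[[0,0,0],0,0.7],[[0,0,0],0,0.3],[[0,0,0],0,0.2],[[0,0,0],0,0],[[0,0,0],0,0]])

```text
t: 49.55
eef_pos: [0.5687, 0.2681, 0.2116]
tool_rot: [0.717, 0.697, 0.0, 0.0]
force: [-0.0, -0.1, -0.6]
grip_width: 0.0854
```

Call:
move_arm(commands=[[[0,0,-0.3],0,0],[[0,0,-0.4],0,0],[[0,0,-0.14],0,0],[[0,0,0],0,0],[[0,0,0],0,0]])

```text
t: 50.05
eef_pos: [0.5683, 0.2678, 0.2526]
tool_rot: [0.717, 0.697, -0.0, -0.0]
force: [0.7, 0.3, -0.7]
grip_width: 0.0854
```

```bash
python3 - <<'E'
from h import *
S=snapshot("scene")
cv2.imwrite("pics/d5.png",cv2.resize(S["color"][230:380,340:480,::-1],(560,600),interpolation=cv2.INTER_CUBIC))
go(.555,.122,.104)
E
```

```text
phi 1.544 pos [0.5681 0.2678 0.2523] units [-2.921 -0.183  2.965] turn None F [-0.6 -0.4 -0.5] w 0.0852924011990503 t 50.1 J6 0.44946308768519533
```

View pics/d5.png

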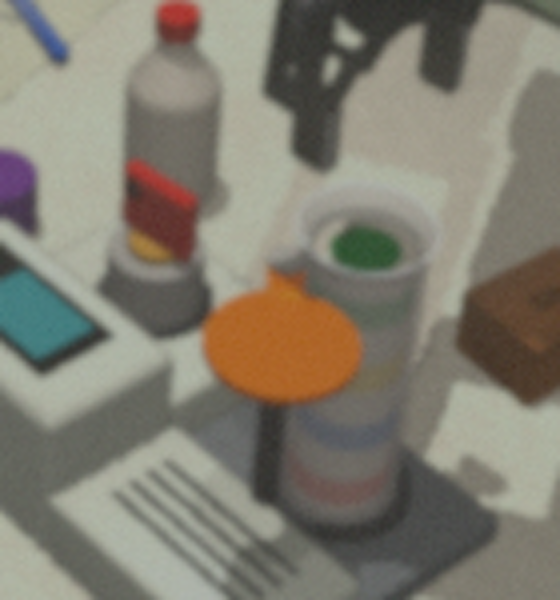

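Call:
move_arm(commands=[[[-0.3,-0.02,0],0,0.3],[[-0.6,-0.04,0],0,0.5],[[-0.7,-0.04,0],0,0.5],[[-0.6,-0.04,0],0,0.5],[[-0.42,-0.03,0],0,0.5],[[-0.3,-0.01,0],0,0.5],[[0,0,0],0,0.5],[[0,0,0],0,0.5],[[0,0,0.4],0,0.5],[[0,0,0.4],0,0.5],[[0,0,0],0,0.5],[[0,0,0],0,0.5]])

```text
t: 51.3
eef_pos: [0.5557, 0.1232, 0.2133]
tool_rot: [0.716, 0.698, -0.0, -0.0]
force: [-0.7, 0.7, 0.0]
grip_width: 0.0425
```

```bash
python3 - <<'E'
from h import *
go(.555,.122,.105)
E
```

```text
phi 1.545 pos [0.5557 0.1232 0.2133] units [-0.024 -0.014  2.167] turn None F [-0.7  0.7  0. ] w 0.042451664723356854 t 51.3 J6 0.22385472218174082
```

Call:
move_arm(commands=[[[-0.02,-0.01,0.3],0,0.5],[[0,0,0.4],0,0.5],[[0,0,0.4],0,0.5],[[0,0,0.4],0,0.5],[[0,0,0.35],0,0.5],[[0,0,0.2],0,0.5],[[0,0,0.1],0,0.5],[[0,0,0],0,0.5],[[0,0,0],0,0.7],[[0,0,0],0,1],[[0,0,0],0,1],[[0,0,0],0,1]], newtons=70)

```text
t: 52.5
eef_pos: [0.5553, 0.1214, 0.1068]
tool_rot: [0.717, 0.697, 0.001, 0.0]
force: [-1.9, -0.5, 6.5]
grip_width: 0.0106
```

Call:
move_arm(commands=[[[0,0,0],0,1],[[0,0,0],0,1],[[0,0,0],0,1],[[0,0,0],0,1]])

```text
t: 52.9
eef_pos: [0.5553, 0.1214, 0.1068]
tool_rot: [0.717, 0.697, 0.001, 0.0]
force: [-2.5, 0.9, 6.2]
grip_width: 0.0111
```

```bash
python3 - <<'E'
from h import *
go(.555,.122,.1035,3.041);print(get_state()["torque"])
E
```

```text
phi 1.543 pos [0.5553 0.1214 0.1068] units [ 0.011 -0.007  0.066] turn -14.3 F [-2.5  0.9  6.2] w 0.011110015803057175 t 52.9 J6 0.22222648444348472
[ 0.05207279  0.32991793 -0.01226416]
```

Call:
move_arm(commands=[[[0,0,0],-0.8,1],[[0,0,0],-0.8,1],[[0,0,0],-0.8,1],[[0,0,0],-0.8,1],[[0,0,0],-0.8,1],[[0,0,0],-0.8,1],[[0,0,0],-0.8,1],[[0,0,0],-0.8,1],[[0,0,0],-0.8,1],[[0,0,0],-0.8,1],[[0,0,0],-0.8,1],[[0,0,0],0,1]])

```text
t: 54.1
eef_pos: [0.5556, 0.1211, 0.1068]
tool_rot: [0.331, 0.944, 0.0, 0.001]
force: [-0.6, -0.5, 5.1]
grip_width: 0.0111
```

Call:
move_arm(commands=[[[0,0,0],-0.8,1],[[0,0,0],-0.8,1],[[0,0,0],-0.8,1],[[0,0,0],-0.8,1],[[0,0,0],-0.8,1],[[0,0,0],-0.7,1],[[0,0,0],-0.5,1],[[0,0,0],-0.5,1],[[0,0,0],0,1],[[0,0,0],0,1]])

```text
t: 55.1
eef_pos: [0.5557, 0.1215, 0.1068]
tool_rot: [0.04, 0.999, 0.0, 0.001]
force: [-0.4, 0.2, 4.6]
grip_width: 0.0111
```

```bash
python3 - <<'E'
from h import *
go(.555,.122,.1035,3.041);print(get_state()["torque"])
E
```

```text
phi 3.062 pos [0.5557 0.1215 0.1068] units [0.016 0.009 0.066] turn 0.2 F [-0.4  0.2  4.6] w 0.011141154113654522 t 55.1 J6 -1.2962553347060228
[0.09885713 0.17302647 0.02614155]
```

Call:
move_arm(commands=[[[0,0,0],-0.5,1],[[0,0,0],-0.5,1],[[0,0,0],-0.3,1],[[0,0,0],0,1],[[0,0,0],0,1]])

```text
t: 55.6
eef_pos: [0.5557, 0.1215, 0.1068]
tool_rot: [-0.027, 1.0, 0.001, 0.001]
force: [0.0, 0.5, 4.9]
grip_width: 0.0111
```

```bash
python3 - <<'E'
from h import *
go(.555,.122,.1035,3.041);print(get_state()["torque"])
E
```

```text
phi 3.196 pos [0.5557 0.1215 0.1068] units [0.014 0.01  0.066] turn 1.48 F [0.  0.5 4.9] w 0.011062945195755014 t 55.6 J6 -1.4308426260322233
[ 0.09869427  0.1770897  -0.56526274]
```

Call:
move_arm(commands=[[[0,0,0],-0.4,1],[[0,0,0],0,1],[[0,0,0],0,1],[[0,0,0],0.4,1],[[0,0,0],0.5,1],[[0,0,0],0.4,1],[[0,0,0],0,1]])

```text
t: 56.3
eef_pos: [0.5558, 0.1213, 0.1068]
tool_rot: [0.019, 1.0, 0.0, 0.001]
force: [-0.9, -0.5, 4.6]
grip_width: 0.0111
```

```bash
python3 - <<'E'
from h import *
go(.555,.122,.1035,3.041);print(get_state()["torque"])
S=snapshot("scene");cv2.imwrite("pics/e1.png",cv2.resize(S["color"][230:380,340:480,::-1],(560,600),interpolation=cv2.INTER_CUBIC))
E
```

```text
phi 3.103 pos [0.5558 0.1213 0.1068] units [0.016 0.012 0.066] turn 0.59 F [-0.9 -0.5  4.6] w 0.011102970995792407 t 56.3 J6 -1.3373510061115095
[ 0.01236725  0.19603614 -0.00299557]
```

View pics/e1.png

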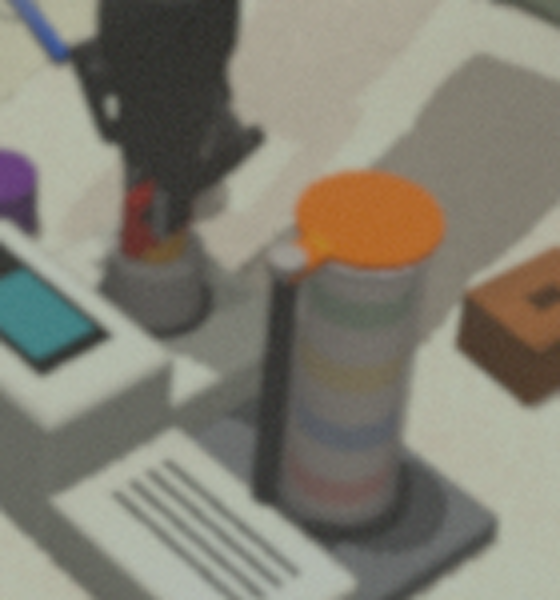

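Call:
move_arm(commands=[[[0,0,-0.1],0,1],[[0,0,-0.2],0,1],[[0,0,-0.3],0,1],[[0,0,-0.4],0,1],[[0,0,-0.4],0,1],[[0,0,-0.4],0,1],[[0,0,-0.3],0,1],[[0,0,-0.1],0,1],[[0,0,0],0,1],[[0,0,0],0,1]])

```text
t: 57.35
eef_pos: [0.5546, 0.1212, 0.2151]
tool_rot: [0.019, 1.0, -0.0, -0.001]
force: [0.2, 0.2, -1.6]
grip_width: 0.0109
```

```bash
python3 - <<'E'
from h import *
go(.3855,.274,.115,2.972);print(get_state()["torque"])
S=snapshot("scene");c=(0,0,0)
T=snapshot("top")
# slot in stand: dark blob inside the wooden top, scene view
def slot(s,b):
    g=cv2.GaussianBlur(s["color"].astype(np.float32).sum(2),(0,0),1)[b[1]:b[3],b[0]:b[2]]
    w=np.clip(np.percentile(g,60)-g-25,0,None); y,x=np.mgrid[b[1]:b[3],b[0]:b[2]]
    return np.array([(x*w).sum(),(y*w).sum()])/w.sum()
for s,n in((S,"scene"),(T,"top")):
    p=proj(np.array([[.3855,.2735,.045]]),s)[0]; b=[int(p[0])-7,int(p[1])-7,int(p[0])+9,int(p[1])+9]
    u=slot(s,b);print(n,p,u,back(u,.044,s))
E
```

```text
phi 3.104 pos [0.5546 0.1212 0.2151] units [3.495 2.927 2.001] turn 1.26 F [ 0.2  0.2 -1.6] w 0.01088948933485861 t 57.35 J6 -1.3380959677126063
[0.04764313 0.01093615 0.00264847]
scene [477.50189199 303.00021824] [476.64365105 304.02597387] [0.38881968 0.27363566]
top [157.77296936 322.14260163] [nan nan] [nan nan]<stdin>:9: RuntimeWarning: invalid value encountered in divide
```

Call:
move_arm(commands=[[[0.3,0.25,0],0,1],[[0.5,0.42,0],0,1],[[0.6,0.5,0],0,1],[[0.6,0.5,0],0,1],[[0.6,0.5,0],0,1],[[0.5,0.42,0],0,1],[[0.29,0.26,0],0,1],[[0.1,0.08,0],0.6,1],[[0,0,0],0.66,1],[[0,0,0.7],0,1],[[0,0,0.7],0,1],[[0,0,0.4],0,1]])

```text
t: 58.65
eef_pos: [0.3836, 0.2736, 0.1232]
tool_rot: [0.084, 0.996, -0.001, -0.002]
force: [-0.4, 0.1, -1.2]
grip_width: 0.0111
```

Call:
move_arm(commands=[[[0,0,0.1],0,1],[[0,0,0],0,1],[[0,0,0],0,1],[[0,0,0],0,1]])

```text
t: 59.05
eef_pos: [0.3869, 0.2749, 0.122]
tool_rot: [0.085, 0.996, 0.001, 0.001]
force: [0.8, -0.6, -0.2]
grip_width: 0.0108
```

```bash
python3 - <<'E'
from h import *
go(.386,.274,.062,2.972)
o=[]
for n,b in(("scene",(440,250,520,340)),("top",(125,280,205,370))):
    s=snapshot(n);o.append(cv2.resize(s["color"][b[1]:b[3],b[0]:b[2],::-1],(400,450),interpolation=cv2.INTER_CUBIC))
cv2.imwrite("pics/f1.png",np.hstack(o))
E
```

```text
phi 2.972 pos [0.3869 0.2749 0.122 ] units [ 0.014 -0.02   1.201] turn -0.0 F [ 0.8 -0.6 -0.2] w 0.010842594342192155 t 59.05 J6 -0.8076631331051246
```

View pics/f1.png

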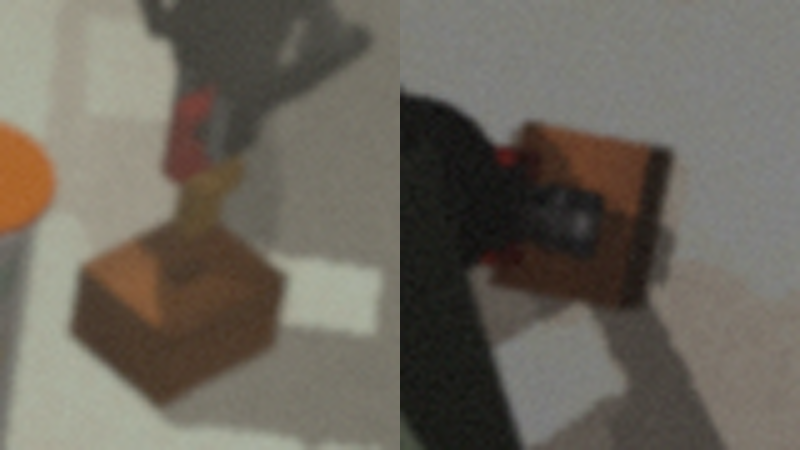

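Call:
move_arm(commands=[[[0.01,-0.02,0.2],0,1],[[0,0,0.2],0,1],[[0,0,0.2],0,1],[[0,0,0.1],0,1],[[0,0,0.1],0,1],[[0,0,0],0,1],[[0,0,0],0,1]])

```text
t: 59.85
eef_pos: [0.3857, 0.2734, 0.0807]
tool_rot: [0.085, 0.996, -0.0, 0.0]
force: [0.4, -0.7, -0.9]
grip_width: 0.0111
```

Call:
move_arm(commands=[[[0,0,0.1],0,1],[[0,0,0.1],0,1],[[0,0,0.1],0,1],[[0,0,0.06],0,1],[[0,0,0],0,1],[[0,0,0],0,1]])

```text
t: 60.45
eef_pos: [0.3856, 0.2734, 0.0627]
tool_rot: [0.085, 0.996, -0.0, -0.0]
force: [0.5, 0.4, -0.8]
grip_width: 0.0105
```

Call:
move_arm(commands=[[[0,0,0.03],0,1],[[0,0,0],0,1],[[0,0,0],0,1]])

```text
t: 60.75
eef_pos: [0.3858, 0.2735, 0.0618]
tool_rot: [0.085, 0.996, 0.0, 0.0]
force: [-0.3, -1.3, 5.2]
grip_width: 0.0106
```

Contact at the expected home height (0.0618). Press lightly, release, retreat.

Call:
move_arm(commands=[[[0,0,0.02],0,1],[[0,0,0],0,1],[[0,0,-0.02],0,1],[[0,0,0],0,0.8],[[0,0,0],0,0.5],[[0,0,0],0,0.3],[[0,0,0],0,0.3],[[0,0,-0.2],0,0.3],[[0,0,-0.5],0,0.3],[[0,0,-0.7],0,0.2],[[0,0,-0.7],0,0],[[0,0,-0.7],0,0]])

```text
t: 61.95
eef_pos: [0.3854, 0.2732, 0.2034]
tool_rot: [0.085, 0.996, 0.0, 0.0]
force: [0.9, 0.5, -0.8]
grip_width: 0.0852
```

Call:
move_arm(commands=[[[0,-0.3,-0.3],0,0],[[0,-0.6,0],0,0],[[0,-0.7,0],0,0],[[0,-0.7,0],0,0],[[0,-0.7,0],0,0],[[0,-0.7,0],0,0],[[0,-0.7,0],0,0],[[0,-0.5,0],0,0],[[0,-0.3,0],0,0],[[0,0,0],0,0],[[0,0,0],0,0]])

```text
t: 63.05
eef_pos: [0.3418, 0.0172, 0.2168]
tool_rot: [0.085, 0.996, 0.0, 0.0]
force: [0.2, -0.1, -0.1]
grip_width: 0.0855
```

```bash
python3 - <<'E'
from h import *
go(.3,0,.2)
S=snapshot("scene");T=snapshot("top")
a=cv2.resize(S["color"][190:390,210:510,::-1],(750,500),interpolation=cv2.INTER_CUBIC);cv2.imwrite("pics/h1.png",a)
o=lambda l,s:[([int(v) for v in d["bbox"]],round(d["score"],2)) for d in boxes_of(l,s)[:2]]
for l in("cork_ring","cylinder_glass","beaker","wash_bottle"): print(l,o(l,S),o(l,T))
q=[.3855,.2733,-.155]
for n,s,b in(("S",S,(440,270,515,345)),("T",T,(135,295,195,350))):
    m=col(s,166,5,110,b,vmin=15); print(n,m.sum(), sil([box(-.025,.025,-.006,.006,.051,.093)],q,s).sum(), fit([box(-.025,.025,-.006,.006,.051,.093)],q,[(s,m)],True))
E
```

```text
phi 2.971 pos [0.3418 0.0172 0.2168] units [ 0.765 -0.482  0.335] turn None F [ 0.2 -0.1 -0.1] w 0.0854547797450399 t 63.05 J6 -1.383808165862826
cork_ring [([282, 240, 305, 262], 0.81)] [([355, 244, 384, 270], 0.75), ([453, 233, 491, 267], 0.28)]
cylinder_glass [([216, 222, 239, 286], 0.98), ([366, 287, 391, 311], 0.63)] [([364, 146, 390, 191], 0.7)]
beaker [([225, 192, 253, 224], 0.93)] [([453, 233, 493, 264], 0.61)]
wash_bottle [([371, 228, 394, 284], 0.55)] [([258, 284, 287, 317], 0.74), ([150, 309, 162, 334], 0.35)]
S 195.0 341.956862745098 (array([0.38709568, 0.27226757, 0.07634456]), np.float64(0.3311513495046121))
T 171.0 260.58039215686273 (array([ 0.38495894,  0.27335823, -0.14337692]), np.float64(0.340574992808805))
```

View pics/h1.png

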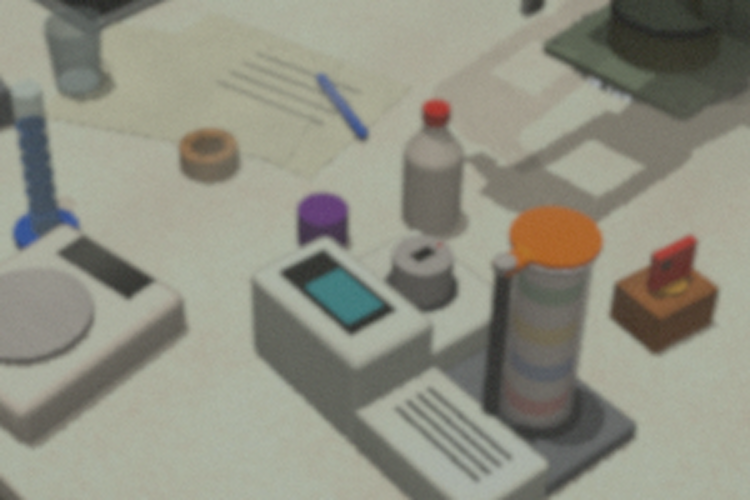

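```bash
python3 - <<'E'
from h import *
a=cv2.imread("pics/scene0.png")[:,:,::-1].copy();S=snapshot("scene");T=snapshot("top");b=cv2.imread("pics/top0.png")[:,:,::-1].copy()
for im in(a,S["color"],b,T["color"]):
    n=(400,265,455,305) if im is a or im is S["color"] else (115,185,165,245)
    ys,xs=np.nonzero(col({"color":im},5,20,150,n));print(len(xs),xs.mean(),ys.mean())
close_job()
E
```

```text
663 431.41628959276017 285.12669683257917
681 431.44640234948605 284.95594713656385
971 139.99382080329556 226.5427394438723
974 139.9548254620123 226.58829568788502
the job is handed in; nothing more can be done
```

The job is done and handed in, at about 63 s on the robot's clock. I took the key from its stand, pushed it home in the lock and turned it clockwise to the stop. I loaded all four pucks (red, blue, yellow, green from the bottom) into the tube and left the purple look-alike alone. I then turned the key back to its stop, pulled it out and put it back in the stand.

**Last checks:**
- **Tube and cover:** The last picture shows the four pucks stacked flat. The cover is shut within 0.2 pixel of where it was at the start in both views.
- **Key:** It stands upright in its stand. It met resistance at the expected height, within about 1 mm.
- **Bystanders:** The cork ring, glass cylinder, beaker and bottle are where they started, within 1 to 5 pixels of detector noise.

**One disagreement:** The colour fit of the key's bow gave a yaw of -0.14 in the top view but 0.08 in the scene view. The same kind of disagreement showed before I moved anything, so I put it down to the dark side of the bow.

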